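# Count three spacers out of the pouring cup

### The arm

A 7-joint arm with a two-finger parallel gripper is mounted at the origin on the work surface. World frame = base frame: x ahead of the robot, y to its left, z up, the work surface at z = 0. Lengths are in m, angles in rad, forces in N, time in s.
With the tool pointing down it reaches from about 0.4 to 0.85 m from the base axis. Payload 4.5 kg.
Tool frame: the origin (TCP) lies midway between the tips of the shut fingers; the grasp point (between the pads) lies 19 mm behind it; x points along the fingers, y is the direction in which the jaws open and shut, and the axes are right-handed (so a half turn about x gives the same grasp; the last joint's range is limited). The gripper opens to 88 mm and grips with 3 to 60 N. Pads are 18 mm wide; open, the fingers measure 123 mm over their backs; the gripper's body (75 mm by 187 mm) begins 45 mm behind the grasp point.
Start: joints at [-1.076, 0.689, -0.195, 1.565, 0.157, 0.902, -0.215], TCP at [0.278, 0.56, 0.214] pointing down, gripper open.
Joint ranges: [-3.01, 3.01], [-0.46, 2.08], [-1.47, 1.51], [0.13, 2.56], [-1, 4.14], [0.04, 2.09], [-2.66, 2.66]. Speed limits (rad/s): [2.57, 2.57, 3.14, 3.14, 3.14, 3.14, 3.14].

### API

Orientations are given as a unit quaternion [x, y, z, w].
In Python, from plant import r gives the robot as it stands.
- The arm moves only by the tool arm_command, never from a script. Its argument "plan" is a list of rows, each a list of 5 numbers: the finger opening in m, from 0 to 0.0881, then the shift along the tool's x, y, z in m, then the turn about the tool's x in rad. In form: [[grip, dx, dy, dz, roll], ...]. A call has 1 to 12 rows; each row shifts and turns the commanded pose from where the row before left it, along the tool's axes as they then stand; what a row does not reach is not made up. A row lasts 1/8 s, in which the tool goes at most 62.5 mm and 10.7 degrees, less where a joint would pass 70% of its speed; a pose out of reach is approached as far as the arm can. A call is refused whole if a number of a shift passes 0.0625 or a number of a turn 0.188, either way. A call with a gripper value outside its range is refused whole. The fingers move at their own pace and stop on an object; "force" is the grip in N (left out, the last holds). Time passes only in rows, so rows that do not move let the fingers close. It gives the time, the measured TCP pose, the force and the opening at its end, in the units of the state.
- r.get_state(): the state, without advancing time (a new reading comes with each control period).
- r.snapshot(name): name is "side" or "top"; returns (picture, depth): 480x640x3 uint8, red, green, blue; 480x640 float32, m along the optical axis (not along the pixel's ray), 0 where there is no reading.
- r.calibration(name): a dict with "fx", "fy", "cx", "cy" (pixels), "k1" (the pictures are not rectified: a ray, as slopes to the right and down, at radius r is drawn at 1 + k1 r^2 times it, then the intrinsics apply), "eye" and "orientation" of the camera in the world. Camera axes: x right, y down, z forward; pixel columns grow to the right and rows downward; lengths in m; the calibration is good to about 2 mm. A picture is of the moment at which its call begins. calibration takes no time and is no camera call.
- r.finish_job(): hands the job in, once; it reports no verdict.
The state is a dict: "clock": time; "q": joint angles; "qd": joint speeds; "joint_torque": joint torques, N m; "tool_pos": TCP position; "eef_rot": TCP orientation; "contact_force": force on the tool from outside, world axes, zero at the start; "moment": the same for the moment, N m; "opening": opening from 0.0 (shut) to 1.0 (fully open).
Only numpy, scipy, OpenCV 4.12 (cv2) and the standard library are available. Lean on these libraries where they do the work, as an engineer would, in place of code of your own. Each camera call takes 0.05 s, during which the arm holds its last target.

### The job

Lift the pouring cup by its orange grip and hold its mouth over the clear tray with the pale blue floor; tilt it gradually, so that the steel spacers drop out one at a time, and stop when exactly three are in the tray (the cup gets 125 g lighter with each). Then stand the cup, with the other two spacers still in it, upright on the middle of the square aluminium riser pad and let go. Leave the blue wheels, the glass jar and the red skate tool where they are.

Things in the scene. Friction and masses are not known exactly. Their poses are not given: they have to be found in the camera images.
- cup: Loose pouring cup: narrow open-topped box, clear side walls (3 mm thick, 94 mm high), orange foot and grip, x -60 to +70 mm, 52 mm wide (y), about 220 g empty. Origin: underside of the foot; z up, mouth towards its -x. Five spacers lie in single file on its white arched floor, which climbs from a stop low at the +x end, ever less steeply, to the open mouth.
- cup_lip (a point): Middle of the mouth's edge, where spacers drop, at (-59, 0, 67) mm in the cup's frame. Lower the mouth by turning the cup about its y: the floor under the foremost spacer passes level and it rolls out; each next one needs several degrees more, so a slow tilt drops them one by one, nearest the mouth first. Within 10 degrees of upright, moved smoothly, none leaves; tilting back stops the rest.
- cup_grip (a point): Point to grasp, inside the orange grip: an upright slab 14 mm thick (along the cup's x), 52 mm wide (y), standing across the cup on top of the side walls from 92 to 138 mm above the foot. The point is at (4, 0, 119) mm in the cup's frame, with the cup's axes. Close the fingers along the cup's x.
- tray: Clear open tray with a pale blue floor, fixed to the bench: 180 mm (x) by 140 mm (y), 34 mm high, walls 4 mm, floor 4 to 5 mm. Origin: centre of its underside.
- pad: Square plain aluminium riser pad, fixed to the bench, 150 x 150 mm, 8 mm thick. Origin: centre of its underside; its top is at z = 8 mm.
- spacer_1: Steel barrel spacer with domed ends, 24 mm diameter, 44 mm long, 125 g; number 1 from the mouth of the cup at the start (all five look alike). Origin: its centre; its long axis is its own y.
- spacer_2: Steel barrel spacer with domed ends, 24 mm diameter, 44 mm long, 125 g; number 2 from the mouth of the cup at the start (all five look alike). Origin: its centre; its long axis is its own y.
- spacer_3: Steel barrel spacer with domed ends, 24 mm diameter, 44 mm long, 125 g; number 3 from the mouth of the cup at the start (all five look alike). Origin: its centre; its long axis is its own y.
- spacer_4: Steel barrel spacer with domed ends, 24 mm diameter, 44 mm long, 125 g; number 4 from the mouth of the cup at the start (all five look alike). Origin: its centre; its long axis is its own y.
- spacer_5: Steel barrel spacer with domed ends, 24 mm diameter, 44 mm long, 125 g; number 5 from the mouth of the cup at the start (all five look alike). Origin: its centre; its long axis is its own y.
- wheel_1: Blue skate wheel lying flat, 54 mm diameter, 33 mm high, loose; a bystander. Origin: centre of its underside.
- wheel_2: Blue skate wheel lying flat, 54 mm diameter, 33 mm high, loose; a bystander. Origin: centre of its underside.
- jar: Glass jar with a steel screw lid, 68 mm diameter, 85 mm high, loose; a bystander. Origin: centre of its underside.
- skate_tool: Red T-shaped skate tool lying flat, about 140 x 80 mm, up to 16 mm thick, loose; a bystander. Origin: underside, middle of the stem.
Things that resemble listed ones, but are neither listed nor needed, are in the scene too. Leave any yellow look-alike of the tray alone.

How it is judged:
On the way, in this order (a step that is already met when the one before it is completed fails the run):
1. the cup is lifted off the bench with all five spacers in it (height (world z) of cup above 0.025 m and x of spacer_1 in the frame of cup between -0.074 and 0.074 m and y of spacer_1 in the frame of cup between -0.025 and 0.025 m and z of spacer_1 in the frame of cup between 0.005 and 0.1 m and x of spacer_2 in the frame of cup between -0.074 and 0.074 m and y of spacer_2 in the frame of cup between -0.025 and 0.025 m and z of spacer_2 in the frame of cup between 0.005 and 0.1 m and x of spacer_3 in the frame of cup between -0.074 and 0.074 m and y of spacer_3 in the frame of cup between -0.025 and 0.025 m and z of spacer_3 in the frame of cup between 0.005 and 0.1 m and x of spacer_4 in the frame of cup between -0.074 and 0.074 m and y of spacer_4 in the frame of cup between -0.025 and 0.025 m and z of spacer_4 in the frame of cup between 0.005 and 0.1 m and x of spacer_5 in the frame of cup between -0.074 and 0.074 m and y of spacer_5 in the frame of cup between -0.025 and 0.025 m and z of spacer_5 in the frame of cup between 0.005 and 0.1 m), for 0.1 s.
2. the cup is held tilted (over 11 degrees) and the first spacer has dropped into the tray (height (world z) of cup above 0.025 m and angle between cup's own z axis and vertical above 0.2 rad and x of spacer_1 in the frame of tray between -0.088 and 0.088 m and y of spacer_1 in the frame of tray between -0.068 and 0.068 m and z of spacer_1 in the frame of tray between 0 and 0.04 m), for 0.05 s.
3. three spacers are in the tray and two are in the cup, the cup still lifted (height (world z) of cup above 0.025 m and x of spacer_1 in the frame of tray between -0.088 and 0.088 m and y of spacer_1 in the frame of tray between -0.068 and 0.068 m and z of spacer_1 in the frame of tray between 0 and 0.04 m and x of spacer_2 in the frame of tray between -0.088 and 0.088 m and y of spacer_2 in the frame of tray between -0.068 and 0.068 m and z of spacer_2 in the frame of tray between 0 and 0.04 m and x of spacer_3 in the frame of tray between -0.088 and 0.088 m and y of spacer_3 in the frame of tray between -0.068 and 0.068 m and z of spacer_3 in the frame of tray between 0 and 0.04 m and x of spacer_4 in the frame of cup between -0.074 and 0.074 m and y of spacer_4 in the frame of cup between -0.025 and 0.025 m and z of spacer_4 in the frame of cup between 0.005 and 0.1 m and x of spacer_5 in the frame of cup between -0.074 and 0.074 m and y of spacer_5 in the frame of cup between -0.025 and 0.025 m and z of spacer_5 in the frame of cup between 0.005 and 0.1 m), for 0.2 s.
At the end, for the whole second after the job is handed in: Spacers 1 to 3 lie in the tray and spacers 4 and 5 in the cup; the cup stands at rest and released on the riser pad, upright within 0.06 rad, its origin within 40 mm of the pad's centre and its foot on the pad's top (5 to 11 mm above the bench) (x of spacer_1 in the frame of tray between -0.088 and 0.088 m and y of spacer_1 in the frame of tray between -0.068 and 0.068 m and z of spacer_1 in the frame of tray between 0 and 0.04 m and x of spacer_2 in the frame of tray between -0.088 and 0.088 m and y of spacer_2 in the frame of tray between -0.068 and 0.068 m and z of spacer_2 in the frame of tray between 0 and 0.04 m and x of spacer_3 in the frame of tray between -0.088 and 0.088 m and y of spacer_3 in the frame of tray between -0.068 and 0.068 m and z of spacer_3 in the frame of tray between 0 and 0.04 m and x of spacer_4 in the frame of cup between -0.074 and 0.074 m and y of spacer_4 in the frame of cup between -0.025 and 0.025 m and z of spacer_4 in the frame of cup between 0.005 and 0.1 m and x of spacer_5 in the frame of cup between -0.074 and 0.074 m and y of spacer_5 in the frame of cup between -0.025 and 0.025 m and z of spacer_5 in the frame of cup between 0.005 and 0.1 m and angle between cup's own z axis and vertical below 0.06 rad and horizontal distance between cup and pad below 0.04 m and z of cup in the frame of pad between 0.005 and 0.011 m and linear speed of cup below 0.02 m/s); the robot touches nothing.
It fails at once if the blue wheel (wheel_1) is moved more than 30 mm (distance of wheel_1 from where it was at the start of the episode above 0.03 m).
It fails at once if the blue wheel (wheel_2) is moved more than 30 mm (distance of wheel_2 from where it was at the start of the episode above 0.03 m).
It fails at once if the glass jar (jar) is moved more than 30 mm (distance of jar from where it was at the start of the episode above 0.03 m).
It fails at once if the red skate tool (skate_tool) is moved more than 30 mm (distance of skate_tool from where it was at the start of the episode above 0.03 m).
It also fails if it takes over 72 s, if anything falls off the work surface, if the arm or the gripper's body presses on something with over 40 N, if the wrist force passes 120 N, or if a joint passes its speed limit or range.

## Working session

There is one attempt and no reset: what is moved stays moved. The work goes in short steps, Python scripts to look and compute and a tool call to move; the robot and the scene stay as the last step left them, time stands still between calls to the robot, and variables do not carry over. Pictures are saved under pics/ and viewed, and the job is handed in when it is done.

Besides the shell and the picture viewer there is one more tool, called after "Call:" in YAML: its name, and indented under it one key for each argument. arm_command: Moves the arm, as the interface text tells. Its arguments: {"type":"object","properties":{"plan":{"type":"array","items":{"type":"array","items":{"type":"number"}}},"force":{"type":"number"}},"required":["plan"]}

```bash
ls; mkdir -p pics; python3 - <<'E'
from plant import r
import cv2
for n in ("side","top"):
    p,d=r.snapshot(n); cv2.imwrite(f"pics/{n}0.png",p[:,:,::-1]); import numpy as np; np.save(f"{n}0.npy",d)
    print(n,r.calibration(n))
print(r.get_state())
E
```

```text
pics
side {'fx': 451.6460595449164, 'fy': 451.6460595449164, 'cx': 317.00194748785333, 'cy': 239.7670508295519, 'k1': 0.012220507581469526, 'eye': array([ 0.05573977, -0.69384034,  0.74743346]), 'orientation': array([ 0.85035076, -0.31198005,  0.14604941, -0.39779594])}
top {'fx': 562.7780109138581, 'fy': 562.7780109138581, 'cx': 320.58616010314216, 'cy': 239.48230468005437, 'k1': -0.04689892789844408, 'eye': array([ 0.30688621, -0.12291286,  1.25482476]), 'orientation': array([ 0.74229356, -0.66206662,  0.07042376, -0.07555495])}
{'clock': 0.1, 'q': array([-1.07621513,  0.68986387, -0.19453072,  1.5662438 ,  0.15735828,
        0.90248514, -0.21508987]), 'qd': array([ 0.00135369, -0.00172418,  0.00094203, -0.00271939, -0.00161876,
       -0.00177634, -0.00021942]), 'joint_torque': array([-4.36648697e-03, -5.28495026e+01, -1.27180573e+00, -1.53837293e+01,
       -5.25563036e-02,  1.95471417e-03,  5.30793432e-05]), 'tool_pos': array([0.27768817, 0.55925374, 0.21311216]), 'eef_rot': array([ 0.16086632,  0.68850804, -0.16198994,  0.68835889]), 'contact_force': array([0.09257564, 0.23460986, 0.09953019]), 'moment': array([-0.0441606 ,  0.02603245,  0.06346829]), 'opening': 1.001241998431063}
```

View pics/side0.png

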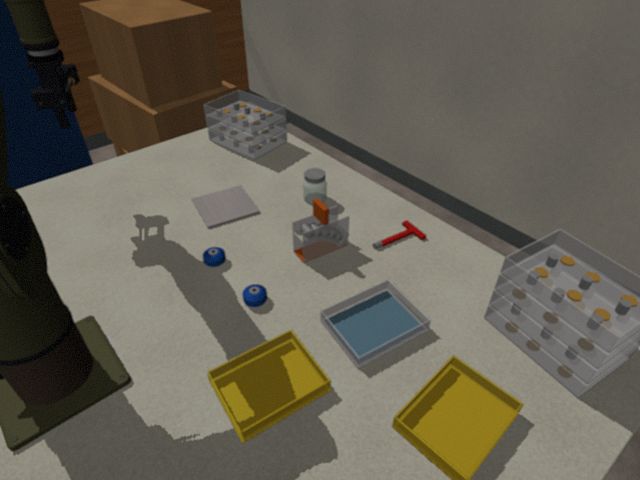

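View pics/top0.png

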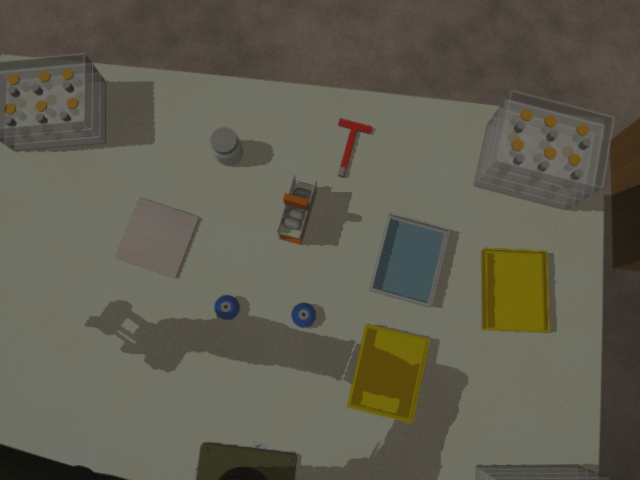

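```bash
cat > h.py <<'E'
import numpy as np, cv2
from scipy.spatial.transform import Rotation as R
from plant import r
def rays(n,uv):
    c=r.calibration(n); K=np.array([[c['fx'],0,c['cx']],[0,c['fy'],c['cy']],[0,0,1.]])
    uv=np.array(uv,float).reshape(-1,1,2)
    s=cv2.undistortPoints(uv,K,np.array([c['k1'],0,0,0,0.])).reshape(-1,2)
    d=np.c_[s,np.ones(len(s))]
    return np.array(c['eye']), R.from_quat(c['orientation']).apply(d)
def plane(n,uv,z):
    e,d=rays(n,uv); t=(z-e[2])/d[:,2]; return e+d*t[:,None]
def withdepth(n,uv,dep):
    e,d=rays(n,uv); uv=np.array(uv,int).reshape(-1,2); return e+d*dep[uv[:,1],uv[:,0]][:,None]
def proj(n,P):
    c=r.calibration(n); K=np.array([[c['fx'],0,c['cx']],[0,c['fy'],c['cy']],[0,0,1.]])
    Rm=R.from_quat(c['orientation']).inv(); 
    p,_=cv2.projectPoints(np.array(P,float).reshape(-1,1,3),Rm.as_rotvec(),Rm.apply(-np.array(c['eye'])),K,np.array([c['k1'],0,0,0,0.]))
    return p.reshape(-1,2)
def save(n,name,box=None,s=1,g=1.0):
    p,d=r.snapshot(n)
    q=p if box is None else p[box[1]:box[3],box[0]:box[2]]
    q=cv2.resize(np.clip(q*float(g),0,255).astype(np.uint8),None,fx=s,fy=s,interpolation=cv2.INTER_CUBIC)
    cv2.imwrite(f"pics/{name}.png",q[:,:,::-1]); return p,d
E
python3 - <<'E'
from h import *
a=cv2.imread('pics/top0.png')[170:255,260:360]; b=cv2.imread('pics/side0.png')[190:270,270:370]
a=cv2.resize(a,(400,340),interpolation=3);b=cv2.resize(b,(400,320),interpolation=3)
b=np.vstack([b,np.zeros((20,400,3),np.uint8)])
cv2.imwrite('pics/crop0.png',np.clip(np.hstack([a,b])*1.6,0,255).astype(np.uint8))
p=cv2.imread('pics/top0.png'); hsv=cv2.cvtColor(p,cv2.COLOR_BGR2HSV)
def comps(m,nm,z,amin=40):
    cs,_=cv2.findContours(m.astype(np.uint8),0,2)
    for c in cs:
        if cv2.contourArea(c)>amin:
            rc=cv2.minAreaRect(c); bp=cv2.boxPoints(rc)
            W=plane('top',np.vstack([rc[0],bp]),z)
            print(nm,np.round(rc[0]),cv2.contourArea(c),'W',np.round(W[:,:2],3).tolist())
H,S,V=[hsv[:,:,i].astype(int) for i in range(3)]
comps((H>90)&(H<110)&(S>60)&(S<170)&(V>60),'trayfloor',0.005,500)
comps((H>105)&(H<130)&(S>170),'wheel',0.033)
comps((H>=3)&(H<15)&(S>180),'orange',0.138)
comps(((H<3)|(H>175))&(S>180),'red',0.016)
for (u,v) in [(158,237),(410,260),(290,240),(228,145),(340,200)]: print(u,v,p[v,u],hsv[v,u])
# pad corners by hand
print('pad',plane('top',[[141,197],[201,216],[178,278],[116,257]],0.008))
E
```

```text
trayfloor [412. 261.] 3048.0 W [[0.542, -0.31], [0.47, -0.246], [0.631, -0.27], [0.616, -0.376], [0.456, -0.349]]
orange [295. 200.] 126.0 W [[0.617, -0.04], [0.613, -0.016], [0.628, -0.017], [0.622, -0.065], [0.607, -0.064]]
red [356. 142.] 163.5 W [[0.806, -0.154], [0.857, -0.109], [0.871, -0.18], [0.757, -0.199], [0.744, -0.129]]
158 237 [ 94 101 109] [ 14  35 109]
410 260 [87 82 65] [97 64 87]
290 240 [ 18  61 115] [ 13 215 115]
228 145 [81 87 90] [20 25 90]
340 200 [67 77 82] [20 47 82]
pad [[0.61969775 0.32445558 0.008     ]
 [0.59078182 0.17906831 0.008     ]
 [0.44362953 0.20798528 0.008     ]
 [0.47449429 0.35584095 0.008     ]]
```

View pics/crop0.png

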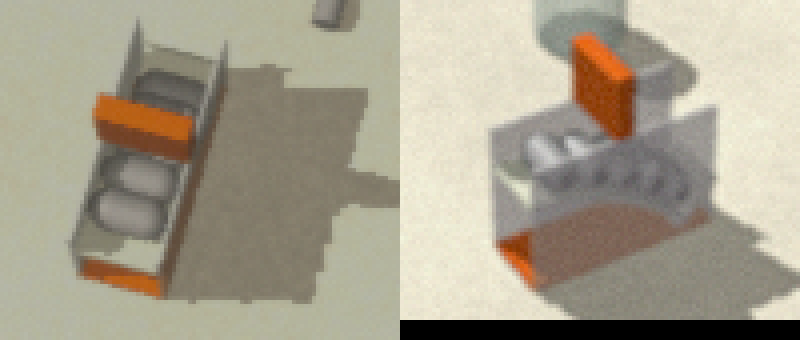

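The grip's candidates in the side view are the orange slab (320,212), the foot (300,253), and the orange-capped bins at (245,110) and (570,280). In the top view the slab is at (295,200). The cup crop shows an orange slab on a clear box with its mouth towards the robot. Tray candidates are the blue-floored one at (410,260) and two yellow ones, which I leave alone.

The moves have no pitch axis, and the tool points straight down. I need to know what the controller does at the reach limit, so I'll refine the geometry and then probe that upward in free air.

```bash
python3 - <<'E'
from h import *
d=np.load('top0.npy')
p=cv2.imread('pics/top0.png'); hsv=cv2.cvtColor(p,cv2.COLOR_BGR2HSV);H,S,V=[hsv[:,:,i].astype(int) for i in range(3)]
v,u=np.mgrid[0:480,0:640]; uv=np.c_[u.ravel(),v.ravel()]
P=withdepth('top',uv,d).reshape(480,640,3)
m=(H>=3)&(H<18)&(S>150)&(u>270)&(u<320)&(v>180)&(v<250)
Q=P[m]; print(np.percentile(Q[:,2],[0,10,50,90,100]))
top=m&(P[:,:,2]>0.128); 
T=P[top]; c=cv2.minAreaRect(np.float32(T[:,:2]*1000)); print('grip top',len(T),T.mean(0),c, T[:,2].min(),T[:,2].max())
w=(T[:,:2]-T[:,:2].mean(0)); print('dir',np.linalg.svd(w)[2][0])
# cup walls: points 0.08<z<0.1
b=(u>270)&(u<330)&(v>170)&(v<250)&(P[:,:,2]>0.02)&(d>0)
c=cv2.minAreaRect(np.float32(P[b][:,:2]*1000)); print('cup pts',c)
# foot low orange
f=m&(P[:,:,2]<0.06); print('foot',P[f].mean(0),P[f].min(0),P[f].max(0))
print('tray rim',plane('top',[[391,214],[450,230],[432,305],[371,290]],0.034), plane('top',[[391,214],[450,230],[432,305],[371,290]],0.034).mean(0))
b=(u>360)&(u<460)&(v>205)&(v<312)&(P[:,:,2]>0.012)&(P[:,:,2]<0.045)
c=cv2.minAreaRect(np.float32(P[b][:,:2]*1000)); print('tray pts',c)
b=(u>105)&(u<210)&(v>185)&(v<285)&(P[:,:,2]>0.005)&(P[:,:,2]<0.012)
c=cv2.minAreaRect(np.float32(P[b][:,:2]*1000)); print('pad pts',c)
print('noise',P[350:400,250:300,2].std(),P[350:400,250:300,2].mean())
print('wheels/jar/tool',plane('top',[[227,307],[303,315],[224,135],[343,175],[372,127]],0.03).round(3).tolist())
E
```

```text
[-0.00117574  0.00359642  0.13280044  0.13969502  0.14516578]
grip top 183 [ 0.61774403 -0.04102086  0.13731834] ((618.3095092773438, -41.002708435058594), (49.87769317626953, 15.598111152648926), 80.94073486328125) 0.12851634633032027 0.14516577877867132
dir [-0.16204348 -0.98678362]
cup pts ((622.681640625, -40.46590042114258), (52.64285659790039, 135.97601318359375), 81.01741027832031)
foot [ 0.56149516 -0.0301737   0.00482992] [ 0.55240816 -0.05280249 -0.00117574] [ 0.56846328 -0.00870405  0.04904478]
tray rim [[ 0.63812649 -0.24946237  0.034     ]
 [ 0.61663556 -0.38387614  0.034     ]
 [ 0.44537181 -0.35608222  0.034     ]
 [ 0.46295959 -0.22115219  0.034     ]] [ 0.54077336 -0.30264323  0.034     ]
tray pts ((543.3667602539062, -300.9798278808594), (141.18153381347656, 181.91290283203125), 81.0268783569336)
pad pts ((540.3566284179688, 273.74395751953125), (234.2153778076172, 238.44252014160156), 8.889495849609375)
noise 0.06633568716101607 0.0037930549523929793
wheels/jar/tool [[0.391, 0.086, 0.03], [0.393, -0.08, 0.03], [0.783, 0.151, 0.03], [0.718, -0.133, 0.03], [0.842, -0.188, 0.03]]
```

Call:
arm_command:
  plan:
    - [0.088, -0.06, 0, 0, 0]
    - [0.088, -0.06, 0, 0, 0]
    - [0.088, -0.06, 0, 0, 0]
    - [0.088, -0.06, 0, 0, 0]
    - [0.088, -0.06, 0, 0, 0]
    - [0.088, -0.06, 0, 0, 0]
    - [0.088, -0.06, 0, 0, 0]
    - [0.088, -0.06, 0, 0, 0]

```text
clock: 1.1
tool_pos: [0.2983, 0.5801, 0.6317]
eef_rot: [0.204, 0.698, -0.155, 0.669]
contact_force: [1.6, -0.3, -1.2]
opening: 0.999
```

```bash
cat >> h.py <<'E'
def st():
    s=r.get_state(); M=R.from_quat(s['eef_rot']).as_matrix()
    print('t',round(s['clock'],2),'tcp',s['tool_pos'].round(4),'X',M[:,0].round(3),'Y',M[:,1].round(3),'Z',M[:,2].round(3),'q',s['q'].round(3),'F',s['contact_force'].round(2),'M',s['moment'].round(2),'op',round(s['opening'],3))
    return s,M
E
python3 -c "
from h import *
st()"
```

```text
t 1.1 tcp [0.2983 0.5801 0.6317] X [-0.021  0.078 -0.997] Y [0.492 0.869 0.058] Z [ 0.87  -0.489 -0.057] q [-1.208  0.657  0.371  0.374 -0.33   2.07  -0.028] F [ 1.56 -0.26 -1.17] M [-0.05 -0.12  0.03] op 0.999
```

Call:
arm_command:
  plan:
    - [0.088, 0, 0, 0, 0]
    - [0.088, 0, 0, 0, 0]

```text
clock: 1.35
tool_pos: [0.2994, 0.5786, 0.6262]
eef_rot: [0.201, 0.699, -0.161, 0.668]
contact_force: [-0.6, -0.5, 0.2]
opening: 0.994
```

```bash
python3 -c "
from h import *
st()"
```

```text
t 1.35 tcp [0.2994 0.5786 0.6262] X [-0.027  0.067 -0.997] Y [0.496 0.867 0.044] Z [ 0.868 -0.493 -0.057] q [-1.205  0.658  0.357  0.388 -0.317  2.068 -0.029] F [-0.63 -0.46  0.18] M [-0.08  0.01 -0.01] op 0.994
```

Call:
arm_command:
  plan:
    - [0.088, 0.06, 0, 0, 0]
    - [0.088, 0.06, 0, 0, 0]
    - [0.088, 0, 0, 0, 0]

```text
clock: 1.72
tool_pos: [0.2919, 0.583, 0.5104]
eef_rot: [0.194, 0.702, -0.169, 0.664]
contact_force: [0.1, 1.0, 1.4]
opening: 1.0
```

```bash
python3 -c "
from h import *
st()"
```

```text
t 1.73 tcp [0.2919 0.583  0.5104] X [-0.043  0.048 -0.998] Y [0.496 0.868 0.02 ] Z [ 0.867 -0.494 -0.061] q [-1.299  0.579  0.374  0.916 -0.265  1.66   0.042] F [0.08 1.01 1.43] M [-0.04 -0.07 -0.03] op 1.0
```

The tilt gained at the joint limit stays: orientation is re-based to what the arm reached. So I'll pitch the tool in free air at the limit and grasp the cup with a tool leaning along the cup's y. Turning about the tool's x will then pour.

Call:
arm_command:
  plan:
    - [0.088, -0.02, -0.009, -0.047, 0]
    - [0.088, -0.02, -0.009, -0.047, 0]
    - [0.088, -0.02, -0.009, -0.047, 0]
    - [0.088, -0.02, -0.009, -0.047, 0]
    - [0.088, -0.05, 0.03, -0.01, 0]
    - [0.088, -0.05, 0.03, -0.01, 0]
    - [0.088, -0.05, 0.03, -0.01, 0]
    - [0.088, -0.05, 0.03, -0.01, 0]
    - [0.088, -0.05, 0.03, -0.01, 0]
    - [0.088, -0.05, 0.03, -0.01, 0]

```text
clock: 2.98
tool_pos: [0.111, 0.6624, 0.7185]
eef_rot: [0.272, 0.692, -0.065, 0.666]
contact_force: [0.3, -1.4, -0.2]
opening: 0.991
```

```bash
python3 -c "
from h import *
st()"
```

```text
t 2.98 tcp [0.111  0.6624 0.7185] X [ 0.035  0.29  -0.956] Y [0.464 0.843 0.272] Z [ 0.885 -0.453 -0.105] q [-1.523  0.664  0.878  0.135 -0.79   2.09  -0.306] F [ 0.28 -1.43 -0.2 ] M [-0.28  0.03  0.01] op 0.991
```

Call:
arm_command:
  plan:
    - [0.088, -0.057, 0.016, -0.006, 0]
    - [0.088, -0.057, 0.016, -0.006, 0]
    - [0.088, -0.057, 0.016, -0.006, 0]
    - [0.088, -0.057, 0.016, -0.006, 0]
    - [0.088, -0.057, 0.016, -0.006, 0]
    - [0.088, -0.057, 0.016, -0.006, 0]

```text
clock: 3.72
tool_pos: [0.0941, 0.5595, 0.8594]
eef_rot: [0.345, 0.684, 0.014, 0.643]
contact_force: [-0.9, -0.2, 0.6]
opening: 0.997
```

```bash
python3 -c "
from h import *
st()"
```

```text
t 3.73 tcp [0.0941 0.5595 0.8594] X [ 0.063  0.49  -0.87 ] Y [0.454 0.762 0.462] Z [ 0.889 -0.424 -0.174] q [-1.55   0.412  0.464  0.134 -0.365  2.09  -0.354] F [-0.86 -0.18  0.58] M [-0.48  0.07  0.  ] op 0.997
```

Call:
arm_command:
  plan:
    - [0.088, -0.055, 0.027, -0.01, 0]
    - [0.088, -0.055, 0.027, -0.01, 0]
    - [0.088, -0.055, 0.027, -0.01, 0]
    - [0.088, -0.055, 0.027, -0.01, 0]
    - [0.088, -0.05, 0.034, -0.012, 0]
    - [0.088, -0.05, 0.034, -0.012, 0]
    - [0.088, -0.05, 0.034, -0.012, 0]
    - [0.088, -0.05, 0.034, -0.012, 0]

```text
clock: 4.72
tool_pos: [0.0719, 0.4219, 0.9905]
eef_rot: [0.43, 0.661, 0.112, 0.604]
contact_force: [-0.5, 0.4, 0.0]
opening: 0.999
```

```bash
python3 -c "
from h import *
st()"
```

```text
t 4.72 tcp [0.0719 0.4219 0.9905] X [ 0.1    0.704 -0.703] Y [0.432 0.605 0.668] Z [ 0.896 -0.371 -0.244] q [-1.767  0.201  1.359  0.135 -1.     2.09  -0.293] F [-0.5   0.4   0.04] M [-0.63  0.12  0.04] op 0.999
```

Call:
arm_command:
  plan:
    - [0.088, -0.043, 0.042, -0.015, 0]
    - [0.088, -0.043, 0.042, -0.015, 0]
    - [0.088, -0.043, 0.042, -0.015, 0]
    - [0.088, -0.043, 0.042, -0.015, 0]

```text
clock: 5.22
tool_pos: [0.0707, 0.3633, 1.0264]
eef_rot: [0.453, 0.656, 0.147, 0.585]
contact_force: [-0.7, -0.4, -0.0]
opening: 0.998
```

```bash
python3 -c "
from h import *
st()"
```

```text
t 5.22 tcp [0.0707 0.3633 1.0264] X [ 0.096  0.767 -0.634] Y [0.423 0.545 0.724] Z [ 0.901 -0.338 -0.272] q [-1.92   0.11   1.509  0.135 -0.999  2.09  -0.284] F [-0.69 -0.44 -0.05] M [-0.73  0.09 -0.03] op 0.998
```

```bash
cat >> h.py <<'E'
def w2t(D,n):
    s,M=st(); print('per row',(M.T@np.array(D)/n).round(4))
E
python3 -c "
from h import *
w2t([0.2,-0.1,-0.25],6)"
```

```text
t 5.22 tcp [0.0707 0.3633 1.0264] X [ 0.096  0.767 -0.634] Y [0.423 0.545 0.724] Z [ 0.901 -0.338 -0.272] q [-1.92   0.11   1.509  0.135 -0.999  2.09  -0.284] F [-0.69 -0.44 -0.05] M [-0.73  0.09 -0.03] op 0.998
per row [ 0.0169 -0.0251  0.047 ]
```

Call:
arm_command:
  plan:
    - [0.088, 0.017, -0.025, 0.047, 0]
    - [0.088, 0.017, -0.025, 0.047, 0]
    - [0.088, 0.017, -0.025, 0.047, 0]
    - [0.088, 0.017, -0.025, 0.047, 0]
    - [0.088, 0.017, -0.025, 0.047, 0]
    - [0.088, 0.017, -0.025, 0.047, 0]
    - [0.088, 0, 0, 0, 0.178]
    - [0.088, 0, 0, 0, 0.178]

```text
clock: 6.22
tool_pos: [0.2756, 0.2868, 0.9219]
eef_rot: [0.536, 0.686, 0.003, 0.492]
contact_force: [0.1, 0.9, 0.6]
opening: 0.999
```

```bash
python3 -c "
from h import *
w2t([0.2,-0.1,-0.25],6)"
```

```text
t 6.22 tcp [0.2756 0.2868 0.9219] X [ 0.059  0.738 -0.672] Y [0.732 0.426 0.532] Z [ 0.679 -0.523 -0.515] q [-1.562 -0.038  1.208  0.777 -0.743  1.862 -0.04 ] F [0.08 0.88 0.56] M [-0.68  0.08  0.06] op 0.999
per row [ 0.0176 -0.0049  0.0528]
```

Call:
arm_command:
  plan:
    - [0.088, 0, 0, 0, 0.176]
    - [0.088, 0, 0, 0, 0.176]
    - [0.088, 0, 0, 0, 0.176]
    - [0.088, 0, 0, 0, 0.176]
    - [0.088, 0, 0, 0, 0.176]

```text
clock: 6.85
tool_pos: [0.2756, 0.2874, 0.9218]
eef_rot: [0.695, 0.622, -0.289, 0.218]
contact_force: [-0.4, 0.5, 0.2]
opening: 0.998
```

```bash
python3 -c "
from h import *
w2t([0.3,-0.2,-0.5],11)"
```

```text
t 6.85 tcp [0.2756 0.2874 0.9218] X [ 0.06   0.738 -0.673] Y [ 0.99  -0.132 -0.057] Z [-0.13  -0.662 -0.738] q [-1.481 -0.025  1.159  0.776 -0.77   1.87  -0.908] F [-0.36  0.51  0.15] M [-0.71  0.15 -0.05] op 0.998
per row [0.0188 0.032  0.042 ]
```

Call:
arm_command:
  plan:
    - [0.088, 0.019, 0.032, 0.042, 0]
    - [0.088, 0.019, 0.032, 0.042, 0]
    - [0.088, 0.019, 0.032, 0.042, 0]
    - [0.088, 0.019, 0.032, 0.042, 0]
    - [0.088, 0.019, 0.032, 0.042, 0]
    - [0.088, 0.019, 0.032, 0.042, 0]
    - [0.088, 0.019, 0.032, 0.042, 0]
    - [0.088, 0.019, 0.032, 0.042, 0]
    - [0.088, 0.019, 0.032, 0.042, 0]

```text
clock: 7.98
tool_pos: [0.4508, 0.1404, 0.5425]
eef_rot: [0.713, 0.594, -0.288, 0.235]
contact_force: [-0.1, 0.5, -0.5]
opening: 1.001
```

```bash
python3 -c "
from h import *
w2t([0.1,-0.15,-0.2],6)"
```

```text
t 7.97 tcp [0.4508 0.1404 0.5425] X [ 0.127  0.712 -0.691] Y [ 0.983 -0.183 -0.008] Z [-0.132 -0.678 -0.723] q [-1.865 -0.457  1.509  1.781 -0.301  1.018 -0.345] F [-0.1   0.49 -0.52] M [-0.71  0.16 -0.02] op 1.001
per row [0.0073 0.0212 0.0389]
```

Call:
arm_command:
  plan:
    - [0.088, 0.007, 0.021, 0.039, 0]
    - [0.088, 0.007, 0.021, 0.039, 0]
    - [0.088, 0.007, 0.021, 0.039, 0]
    - [0.088, 0.007, 0.021, 0.039, 0]

```text
clock: 8.48
tool_pos: [0.4242, 0.0684, 0.4718]
eef_rot: [0.731, 0.557, -0.295, 0.262]
contact_force: [0.5, -0.2, 0.3]
opening: 0.997
```

```bash
python3 -c "
from h import *
w2t([0.1,-0.15,-0.2],6)"
```

```text
t 8.47 tcp [0.4242 0.0684 0.4718] X [ 0.205  0.66  -0.723] Y [ 0.969 -0.242  0.053] Z [-0.14  -0.711 -0.689] q [-1.662 -0.457  1.509  1.982 -0.31   0.892 -0.148] F [ 0.45 -0.22  0.35] M [-0.68  0.25 -0.04] op 0.997
per row [0.011  0.0204 0.0384]
```

```bash
cat > fk.py <<'E'
import numpy as np, itertools
from scipy.spatial.transform import Rotation as R
from scipy.optimize import least_squares
D=[ # q, tcp, X, Y
([-1.0762,.6899,-.1945,1.5662,.1574,.9025,-.2151],[.2777,.5593,.2131],None,None),
([-1.208,.657,.371,.374,-.33,2.07,-.028],[.2983,.5801,.6317],[-.021,.078,-.997],[.492,.869,.058]),
([-1.299,.579,.374,.916,-.265,1.66,.042],[.2919,.583,.5104],[-.043,.048,-.998],[.496,.868,.02]),
([-1.523,.664,.878,.135,-.79,2.09,-.306],[.111,.6624,.7185],[.035,.29,-.956],[.464,.843,.272]),
([-1.55,.412,.464,.134,-.365,2.09,-.354],[.0941,.5595,.8594],[.063,.49,-.87],[.454,.762,.462]),
([-1.767,.201,1.359,.135,-1.,2.09,-.293],[.0719,.4219,.9905],[.1,.704,-.703],[.432,.605,.668]),
([-1.92,.11,1.509,.135,-.999,2.09,-.284],[.0707,.3633,1.0264],[.096,.767,-.634],[.423,.545,.724]),
([-1.562,-.038,1.208,.777,-.743,1.862,-.04],[.2756,.2868,.9219],[.059,.738,-.672],[.732,.426,.532]),
([-1.481,-.025,1.159,.776,-.77,1.87,-.908],[.2756,.2874,.9218],[.06,.738,-.673],[.99,-.132,-.057]),
([-1.865,-.457,1.509,1.781,-.301,1.018,-.345],[.4508,.1404,.5425],[.127,.712,-.691],[.983,-.183,-.008]),
([-1.662,-.457,1.509,1.982,-.31,.892,-.148],[.4242,.0684,.4718],[.205,.66,-.723],[.969,-.242,.053])]
m0=R.from_quat([.16086632,.68850804,-.16198994,.68835889]).as_matrix()
D[0]=(D[0][0],D[0][1],m0[:,0],m0[:,1])
Rz=lambda a:R.from_euler('z',a).as_matrix()
Ry=lambda a:R.from_euler('y',a).as_matrix()
z=np.array([0,0,1.]);ex=np.array([1.,0,0])
def fk(q,s,p):
    o1,o3,o5,o7,d1,d3,d5,d7,a1,a3,a6=p
    A=Rz(s[0]*q[0]+o1); x=A@(d1*z+a1*ex)
    A=A@Ry(q[1])@Rz(s[1]*q[2]+o3); x=x+A@(d3*z+a3*ex)
    A=A@Ry(q[3]); x=x+A@(-a3*ex)
    A=A@Rz(s[2]*q[4]+o5); x=x+A@(d5*z)
    A=A@Ry(q[5]); x=x+A@(a6*ex)
    A=A@Rz(s[3]*q[6]+o7); x=x+A@(d7*z)
    return x,A[:,2],A[:,0]
def fit():
    best=None
    for s in itertools.product([1,-1],repeat=4):
        f=lambda p:np.concatenate([np.r_[x-d[1],(X-d[2])*.3,(Y-d[3])*.3] for d in D for x,X,Y in [fk(d[0],s,p)]])
        for o7 in (0,np.pi/2,np.pi,-np.pi/2):
            o=least_squares(f,[0,0,0,o7,.34,.4,.4,.25,0,0,0])
            if best is None or o.cost<best[0]: best=(o.cost,s,o.x,f(o.x))
    return best
if __name__=="__main__":
    b=fit(); print(b[0],b[1],b[2].round(4)); print(b[3].reshape(-1,9)[:,:3].round(4)); print(abs(b[3].reshape(-1,9)[:,3:]).max(1).round(3))
    np.save('fk.npy',np.r_[b[1],b[2]])
E
python3 fk.py
```

```text
0.0010807675296252842 (-1, -1, -1, -1) [-5.7000e-02  1.7000e-03  6.3000e-03  3.0974e+00  3.5140e-01  5.2500e-01
  3.5610e-01  3.2560e-01 -1.3000e-03  1.9000e-03 -1.2100e-02]
[[-0.0181  0.0051 -0.003 ]
 [-0.0047  0.0027  0.0007]
 [-0.0005  0.0038 -0.0056]
 [ 0.0017 -0.0001 -0.0023]
 [-0.0133 -0.0042  0.0025]
 [-0.0053  0.0025 -0.0009]
 [-0.0076 -0.0002  0.0004]
 [ 0.0013  0.0009  0.0016]
 [ 0.0027  0.0025  0.001 ]
 [-0.0025 -0.0039  0.004 ]
 [-0.0003  0.0005  0.0015]]
[0.004 0.002 0.003 0.003 0.006 0.01  0.011 0.011 0.011 0.012 0.011]
```

```bash
cat > ik.py <<'E'
from fk import *
v=np.load('fk.npy'); S=v[:4]; P=v[4:]
lo=np.array([-3.01,-.46,-1.47,.13,-1,.04,-2.66]); hi=np.array([3.01,2.08,1.51,2.56,4.14,2.09,2.66])
def solve(x,X,Y,q0,w=1e-3,qr=None):
    f=lambda q:(lambda a:np.r_[(a[0]-x)*3,a[1]-X,a[2]-Y, w*(q-(q0 if qr is None else qr))])(fk(q,S,P))
    o=least_squares(f,np.clip(q0,lo+.001,hi-.001),bounds=(lo,hi)); return o.x, np.abs(o.fun[:9]).max()
def many(x,X,Y,n=40,seed=0):
    g=np.random.default_rng(seed); out=[]
    for i in range(n):
        q,e=solve(x,X,Y,g.uniform(lo,hi))
        if e<.01: out.append((np.minimum(q-lo,hi-q)[:6].min(),q))
    return sorted(out,key=lambda t:-t[0])
cx=np.array([.987,-.162,0]); cy=np.array([.162,.987,0]); G=np.array([.618,-.041,.119])
def ori(sg,al,ys): # tool X tilted toward sg*cy by al ; Y=ys*cx
    return sg*np.sin(al)*cy-np.cos(al)*z, ys*cx
if __name__=="__main__":
    for sg in (1,-1):
        for al in (30,45,60):
            for ys in (1,-1):
                X,Y=ori(sg,np.radians(al),ys)
                s=many(G+.019*X,X,Y)
                print(sg,al,ys,len(s),[(round(a,2),b.round(2).tolist()) for a,b in s[:2]])
E
python3 ik.py
```

```text
1 30 1 23 [(np.float64(0.64), [0.69, 1.05, -0.8, 1.65, 0.25, 0.68, -0.14]), (np.float64(0.64), [0.52, 0.94, -0.47, 1.65, -0.22, 0.68, 0.26])]
1 30 -1 32 [(np.float64(0.5), [0.39, 0.91, -0.24, 1.65, -0.5, 0.74, -2.66]), (np.float64(0.5), [0.39, 0.91, -0.24, 1.65, -0.5, 0.74, -2.66])]
1 45 1 22 [(np.float64(0.72), [0.71, 1.09, -0.65, 1.61, -0.28, 0.76, 0.39]), (np.float64(0.71), [0.71, 1.09, -0.65, 1.61, -0.29, 0.76, 0.4])]
1 45 -1 32 [(np.float64(0.61), [0.67, 1.06, -0.57, 1.61, -0.39, 0.78, -2.66]), (np.float64(0.61), [0.67, 1.06, -0.57, 1.61, -0.39, 0.78, -2.66])]
1 60 1 23 [(np.float64(0.66), [0.83, 1.25, -0.77, 1.54, -0.34, 0.87, 0.51]), (np.float64(0.63), [0.82, 1.24, -0.74, 1.54, -0.37, 0.88, 0.54])]
1 60 -1 14 [(np.float64(0.67), [0.84, 1.26, -0.8, 1.55, -0.3, 0.86, -2.66]), (np.float64(0.67), [0.84, 1.26, -0.8, 1.55, -0.3, 0.86, -2.66])]
-1 30 1 28 [(np.float64(0.98), [-0.03, 0.95, -0.34, 1.54, 0.88, 1.11, -0.99]), (np.float64(0.97), [-0.02, 0.95, -0.36, 1.54, 0.9, 1.12, -1.0])]
-1 30 -1 22 [(np.float64(1.0), [-0.06, 0.94, -0.29, 1.54, 0.85, 1.09, 2.17]), (np.float64(0.97), [-0.03, 0.95, -0.35, 1.54, 0.89, 1.12, 2.14])]
-1 45 1 27 [(np.float64(0.97), [-0.38, 1.03, 0.13, 1.47, 0.69, 1.12, -0.9]), (np.float64(0.95), [-0.56, 1.07, 0.47, 1.47, 0.38, 0.99, -0.67])]
-1 45 -1 22 [(np.float64(1.02), [-0.46, 1.04, 0.27, 1.47, 0.57, 1.06, 2.33]), (np.float64(0.95), [-0.57, 1.08, 0.5, 1.47, 0.36, 0.99, 2.49])]
-1 60 1 29 [(np.float64(0.85), [-0.67, 1.23, 0.59, 1.37, 0.42, 1.15, -0.72]), (np.float64(0.85), [-0.68, 1.23, 0.61, 1.37, 0.4, 1.14, -0.71])]
-1 60 -1 24 [(np.float64(0.87), [-0.65, 1.21, 0.55, 1.37, 0.46, 1.16, 2.39]), (np.float64(0.84), [-0.54, 1.17, 0.33, 1.37, 0.66, 1.25, 2.25])]
```

```bash
cat > sim.py <<'E'
from ik import *
from scipy.optimize import lsq_linear
def pose(q):
    x,X,Y=fk(q,S,P); return x,np.c_[X,Y,np.cross(X,Y)]
def err(x,M,xt,Mt): return np.r_[xt-x, R.from_matrix(Mt@M.T).as_rotvec()]
def jac(q):
    x,M=pose(q); J=np.zeros((6,7))
    for i in range(7):
        d=q.copy(); d[i]+=1e-5; x2,M2=pose(d); J[:,i]=err(x,M,x2,M2)/1e-5
    return J
def row(q,sh,roll,lam=.02,wr=1.0,it=4):
    x,M=pose(q); xt=x+M@np.array(sh); Mt=M@R.from_euler('x',roll).as_matrix()
    q=q.copy(); W=np.r_[1,1,1,wr,wr,wr]
    for _ in range(it):
        x,M=pose(q); J=jac(q)*W[:,None]; e=err(x,M,xt,Mt)*W
        o=lsq_linear(np.r_[J,lam*np.eye(7)],np.r_[e,np.zeros(7)],bounds=(np.minimum(lo-q,-1e-9),np.maximum(hi-q,1e-9)))
        q=q+o.x
    return q
def run(q,rows,**k):
    for s in rows: q=row(q,s[:3],s[3],**k)
    return q
def show(q):
    x,M=pose(q); print(x.round(3),'X',M[:,0].round(2),'Y',M[:,1].round(2),'q',q.round(2).tolist())
if __name__=="__main__":
    for k in (dict(),dict(wr=.5),dict(wr=.25),dict(lam=.1)):
        print(k)
        q=np.array(D[0][0]); show(run(q,[[-.06,0,0,0]]*8,**k))
        q=np.array(D[3][0]); show(run(q,[[-.057,.016,-.006,0]]*6,**k))
        q=np.array(D[4][0]); show(run(q,[[-.055,.027,-.01,0]]*4+[[-.05,.034,-.012,0]]*4,**k))
        q=np.array(D[6][0]); show(run(q,[[.017,-.025,.047,0]]*6+[[0,0,0,.178]]*2,**k))
        q=np.array(D[8][0]); show(run(q,[[.019,.032,.042,0]]*9,**k))
        q=np.array(D[9][0]); show(run(q,[[.007,.021,.039,0]]*4,**k))
    for i in (1,4,5,7,9,10): print(D[i])
E
python3 sim.py
```

```text
{}
[0.253 0.543 0.654] X [ 0.    0.01 -1.  ] Y [0.46 0.89 0.01] q [-1.18, 0.56, -0.04, 0.48, 0.02, 2.09, -0.09]
[0.088 0.525 0.828] X [ 0.06  0.37 -0.93] Y [0.47 0.81 0.36] q [-1.46, 0.35, -0.01, 0.31, 0.01, 2.09, -0.38]
[0.061 0.435 0.945] X [ 0.1   0.6  -0.79] Y [0.44 0.69 0.58] q [-1.53, 0.18, 0.06, 0.22, 0.01, 2.09, -0.39]
[0.273 0.265 0.812] X [ 0.13  0.76 -0.64] Y [0.7  0.39 0.6 ] q [-1.68, -0.41, 0.7, 1.35, -0.15, 1.33, -0.2]
[0.438 0.142 0.554] X [ 0.13  0.73 -0.68] Y [ 0.98 -0.18 -0.  ] q [-1.87, -0.46, 1.51, 1.77, -0.33, 1.06, -0.34]
[0.407 0.071 0.479] X [ 0.2   0.69 -0.7 ] Y [ 0.97 -0.23  0.05] q [-1.64, -0.46, 1.51, 1.98, -0.36, 0.96, -0.1]
{'wr': 0.5}
[0.255 0.548 0.662] X [ 0.01  0.04 -1.  ] Y [0.46 0.89 0.04] q [-1.19, 0.56, -0.01, 0.45, 0.01, 2.09, -0.09]
[0.088 0.526 0.885] X [ 0.08  0.52 -0.85] Y [0.45 0.74 0.5 ] q [-1.46, 0.36, 0.03, 0.14, -0.02, 2.09, -0.37]
[0.055 0.399 1.027] X [ 0.13  0.77 -0.62] Y [0.42 0.53 0.74] q [-1.69, 0.11, 0.49, 0.13, -0.25, 2.0, -0.37]
[0.271 0.26  0.807] X [ 0.13  0.74 -0.66] Y [0.7  0.4  0.59] q [-1.67, -0.41, 0.7, 1.35, -0.14, 1.36
[... 1632 characters left out ...]
, 0.5801, 0.6317], [-0.021, 0.078, -0.997], [0.492, 0.869, 0.058])
([-1.55, 0.412, 0.464, 0.134, -0.365, 2.09, -0.354], [0.0941, 0.5595, 0.8594], [0.063, 0.49, -0.87], [0.454, 0.762, 0.462])
([-1.767, 0.201, 1.359, 0.135, -1.0, 2.09, -0.293], [0.0719, 0.4219, 0.9905], [0.1, 0.704, -0.703], [0.432, 0.605, 0.668])
([-1.562, -0.038, 1.208, 0.777, -0.743, 1.862, -0.04], [0.2756, 0.2868, 0.9219], [0.059, 0.738, -0.672], [0.732, 0.426, 0.532])
([-1.865, -0.457, 1.509, 1.781, -0.301, 1.018, -0.345], [0.4508, 0.1404, 0.5425], [0.127, 0.712, -0.691], [0.983, -0.183, -0.008])
([-1.662, -0.457, 1.509, 1.982, -0.31, 0.892, -0.148], [0.4242, 0.0684, 0.4718], [0.205, 0.66, -0.723], [0.969, -0.242, 0.053])
```

```bash
cat > plan.py <<'E'
from sim import *
import sys
def goto(q,w,step=.055,maxn=30,**k):
    n=0
    while n<maxn:
        x,M=pose(q); d=np.array(w)-x; L=np.linalg.norm(d)
        if L<.005: break
        q2=row(q,M.T@(d*min(1,step/L)),0,wr=.7,it=2,**k); n+=1
        if np.linalg.norm(pose(q2)[0]-x)<.004: q=q2;break
        q=q2
    return q,n
if __name__=="__main__":
    q0=np.array([-1.662,-.457,1.509,1.982,-.31,.892,-.148])
    g=np.random.default_rng(int(sys.argv[1])); res=[]
    end=np.array([.603,-.11,.20])
    for t in range(60):
        n=g.integers(1,4); ws=[]
        for i in range(n):
            r_=g.uniform(.35,.95);a=g.uniform(-.3,1.9); ws.append([r_*np.cos(a),r_*np.sin(a),g.uniform(.28,.8)])
        q=q0;N=0;ok=True
        for w in ws+[end]: q,k=goto(q,w);N+=k
        x,M=pose(q); X=M[:,0]
        if np.linalg.norm(x-end)<.02:
            tilt=np.degrees(np.arccos(-X[2])); side=X@cy; 
            res.append((abs(side)-2*abs(X@cx),tilt,side,X@cx,N,np.round(ws,2).tolist(),q.round(2).tolist()))
    res.sort(key=lambda t:-t[0])
    for a in res[:3]: print(a)
E
nproc; for i in 1 2 3 4 5 6 7 8; do OMP_NUM_THREADS=1 timeout 500 python3 plan.py $i & done; wait
```

```text
4
(np.float64(0.41806664483486716), np.float64(43.976694990121175), np.float64(0.6818687510469391), np.float64(0.13190105310603598), 33, [[0.06, 0.61, 0.77]], [0.38, 0.81, 0.18, 1.65, -0.98, 1.17, 0.92])
(np.float64(0.4165263259018838), np.float64(44.03010263997223), np.float64(0.682355183228029), np.float64(0.1329144286630726), 32, [[0.2, 0.63, 0.79]], [0.39, 0.81, 0.16, 1.65, -0.97, 1.16, 0.92])
(np.float64(0.41577033736625985), np.float64(43.772130875276275), np.float64(0.6792754370486132), np.float64(0.13175254984117665), 36, [[0.17, 0.84, 0.64]], [0.72, 0.84, -0.4, 1.65, -0.6, 0.9, 0.63])
(np.float64(0.716344267064641), np.float64(53.94325691443016), np.float64(0.8073209076996493), np.float64(0.045488320317504126), 69, [[-0.19, 0.69, 0.69], [0.81, -0.15, 0.47], [0.4, 0.05, 0.39]], [0.48, 0.92, 0.1, 1.52, -0.95, 1.36, 0.91])
(np.float64(0.4622990036811583), np.float64(45.64310994300928), np.float64(0.7047933730660648), np.float64(0.12124718469245328), 32, [[-0.04, 0.42, 0.49], [0.44, 0.26, 0.62]], [0.38, 0.83, 0.21, 1.63, -1.0, 1.22, 0.95])
(np.float64(0.41966818222806673), np.fl
[... 3502 characters left out ...]
 -1.0, 1.23, 0.95])
(np.float64(0.7127634511185797), np.float64(51.86512131859055), np.float64(0.7858719765336978), np.float64(0.03655426270755903), 45, [[-0.16, 0.76, 0.63], [0.3, 0.31, 0.54]], [0.39, 0.92, 0.24, 1.52, -1.0, 1.41, 0.95])
(np.float64(0.6797455485772327), np.float64(43.54695343248908), np.float64(0.6890752465266686), np.float64(-0.004664848974717952), 48, [[-0.14, 0.8, 0.28], [0.77, 0.01, 0.54]], [0.37, 0.86, 0.18, 1.51, -0.85, 1.3, 0.81])
(np.float64(0.6618830470776784), np.float64(44.62993269458828), np.float64(0.7023782133756856), np.float64(0.020247583149003576), 52, [[-0.2, 0.71, 0.35], [0.52, 0.25, 0.65], [0.82, -0.17, 0.39]], [0.31, 0.87, 0.3, 1.53, -0.95, 1.35, 0.88])
```

```bash
python3 -c "
from h import *
w2t([-0.52,0.43,0.13],12)"
```

```text
t 8.47 tcp [0.4242 0.0684 0.4718] X [ 0.205  0.66  -0.723] Y [ 0.969 -0.242  0.053] Z [-0.14  -0.711 -0.689] q [-1.662 -0.457  1.509  1.982 -0.31   0.892 -0.148] F [ 0.45 -0.22  0.35] M [-0.68  0.25 -0.04] op 0.997
per row [ 0.007  -0.0501 -0.0269]
```

Call:
arm_command:
  plan:
    - [0.088, 0.007, -0.05, -0.027, 0]
    - [0.088, 0.007, -0.05, -0.027, 0]
    - [0.088, 0.007, -0.05, -0.027, 0]
    - [0.088, 0.007, -0.05, -0.027, 0]
    - [0.088, 0.007, -0.05, -0.027, 0]
    - [0.088, 0.007, -0.05, -0.027, 0]
    - [0.088, 0.007, -0.05, -0.027, 0]
    - [0.088, 0.007, -0.05, -0.027, 0]
    - [0.088, 0.007, -0.05, -0.027, 0]
    - [0.088, 0.007, -0.05, -0.027, 0]
    - [0.088, 0.007, -0.05, -0.027, 0]

```text
clock: 9.85
tool_pos: [-0.0511, 0.459, 0.5976]
eef_rot: [0.728, 0.564, -0.292, 0.258]
contact_force: [0.4, 0.4, 1.0]
opening: 0.995
```

```bash
cat > sp.py <<'E'
from plan import *
import sys,json
from h import r
q=r.get_state()['q'].copy()
for w in json.loads(sys.argv[1]):
    q,n=goto(q,w); print(n,end=' '); show(q)
E
python3 -c "
from h import *
st()"; python3 sp.py '[[0.43,0.6,0.6],[0.6,0.1,0.4],[0.603,-0.11,0.2]]';python3 sp.py '[[0.3,0.6,0.42],[0.603,-0.11,0.2]]'; python3 sp.py '[[0.3,0.31,0.54],[0.603,-0.11,0.2]]'; python3 sp.py '[[-0.16,0.7,0.63],[0.3,0.31,0.54],[0.603,-0.11,0.2]]'
```

```text
t 9.85 tcp [-0.0511  0.459   0.5976] X [ 0.192  0.67  -0.717] Y [ 0.972 -0.23   0.045] Z [-0.135 -0.705 -0.696] q [-0.368 -0.452 -1.035  1.86  -0.338  0.757 -1.574] F [0.4  0.41 1.  ] M [-0.65  0.25 -0.05] op 0.995
9 [0.43 0.6  0.6 ] X [ 0.23  0.66 -0.72] Y [ 0.96 -0.25  0.07] q [-0.28, 0.43, -0.98, 1.34, 0.28, 0.79, -1.41]
11 [0.6 0.1 0.4] X [ 0.23  0.66 -0.72] Y [ 0.96 -0.25  0.07] q [0.88, 0.81, -1.36, 1.7, 0.17, 0.79, -0.51]
6 [ 0.603 -0.11   0.2  ] X [ 0.23  0.66 -0.72] Y [ 0.96 -0.25  0.07] q [1.08, 1.17, -1.21, 1.64, 0.37, 0.84, -0.18]
8 [0.3  0.6  0.42] X [ 0.23  0.66 -0.72] Y [ 0.96 -0.25  0.08] q [-0.49, 0.38, -0.82, 1.91, 0.82, 0.25, -2.09]
15 [ 0.603 -0.11   0.2  ] X [ 0.23  0.66 -0.71] Y [ 0.96 -0.25  0.08] q [1.13, 1.35, -1.47, 1.64, 0.71, 0.97, -0.46]
8 [0.3  0.31 0.54] X [ 0.23  0.66 -0.72] Y [ 0.96 -0.25  0.07] q [-0.88, -0.22, 0.3, 2.06, -0.61, 0.78, -0.45]
12 [ 0.603 -0.11   0.2  ] X [ 0.22  0.66 -0.72] Y [ 0.96 -0.25  0.07] q [0.36, 0.82, 0.21, 1.63, -0.98, 1.21, 0.93]
10 [-0.131  0.631  0.646] X [ 0.1   0.75 -0.65] Y [ 0.99 -0.15 -0.03] q [0.06, -0.46, -1.47, 1.54, -0.52, 0.78, -1.57]
10 [0.3  0.31 0.54] X [ 0.1   0.75 -0.65] Y [ 0.99 -0.15 -0.03] q [-0.75, -0.15, 0.36, 2.06, -0.88, 0.98, -0.11]
12 [ 0.603 -0.11   0.2  ] X [ 0.1   0.75 -0.65] Y [ 0.99 -0.15 -0.03] q [0.3, 0.94, 0.37, 1.46, -1.0, 1.5, 0.92]
```

```bash
python3 -c "
from h import *
w2t([-0.16,0.37,0.06],8)"
```

```text
t 9.85 tcp [-0.0511  0.459   0.5976] X [ 0.192  0.67  -0.717] Y [ 0.972 -0.23   0.045] Z [-0.135 -0.705 -0.696] q [-0.368 -0.452 -1.035  1.86  -0.338  0.757 -1.574] F [0.4  0.41 1.  ] M [-0.65  0.25 -0.05] op 0.995
per row [ 0.0218 -0.0298 -0.0351]
```

Call:
arm_command:
  plan:
    - [0.088, 0.022, -0.03, -0.035, 0]
    - [0.088, 0.022, -0.03, -0.035, 0]
    - [0.088, 0.022, -0.03, -0.035, 0]
    - [0.088, 0.022, -0.03, -0.035, 0]
    - [0.088, 0.022, -0.03, -0.035, 0]
    - [0.088, 0.022, -0.03, -0.035, 0]

```text
clock: 10.6
tool_pos: [-0.1134, 0.6028, 0.6773]
eef_rot: [0.714, 0.597, -0.283, 0.232]
contact_force: [0.1, 0.8, -1.1]
opening: 0.999
```

```bash
python3 -c "
from h import *
st()"; python3 sp.py '[[0.43,0.6,0.6],[0.6,0.1,0.4],[0.603,-0.11,0.2]]';python3 sp.py '[[0.3,0.31,0.54],[0.603,-0.11,0.2]]'; python3 sp.py '[[0.3,0.6,0.5],[0.603,-0.11,0.2]]'
```

```text
t 10.6 tcp [-0.1134  0.6028  0.6773] X [ 0.126  0.721 -0.681] Y [ 0.984 -0.179 -0.007] Z [-0.127 -0.669 -0.732] q [ 0.164 -0.457 -1.473  1.449 -0.483  0.902 -1.55 ] F [ 0.06  0.79 -1.13] M [-0.69  0.15 -0.04] op 0.999
17 [0.371 0.537 0.627] X [ 0.38  0.61 -0.7 ] Y [ 0.92 -0.36  0.18] q [1.09, -0.46, -1.47, 1.54, -1.0, 1.03, -0.55]
12 [0.6 0.1 0.4] X [ 0.44  0.62 -0.65] Y [ 0.89 -0.39  0.23] q [0.87, 0.57, -1.1, 1.93, -0.46, 0.44, 0.07]
6 [ 0.603 -0.11   0.2  ] X [ 0.44  0.62 -0.65] Y [ 0.89 -0.39  0.23] q [1.08, 1.0, -0.94, 1.86, -0.25, 0.45, 0.4]
10 [0.3  0.31 0.54] X [ 0.16  0.71 -0.68] Y [ 0.98 -0.2   0.02] q [-0.62, -0.18, 0.19, 2.06, -0.82, 0.92, -0.2]
12 [ 0.603 -0.11   0.2  ] X [ 0.16  0.71 -0.68] Y [ 0.98 -0.2   0.02] q [0.33, 0.88, 0.3, 1.54, -0.99, 1.37, 0.93]
16 [0.27  0.551 0.533] X [ 0.31  0.61 -0.73] Y [ 0.94 -0.31  0.14] q [0.82, -0.46, -1.47, 1.8, -1.0, 0.83, -0.57]
15 [ 0.603 -0.11   0.2  ] X [ 0.31  0.61 -0.73] Y [ 0.94 -0.31  0.14] q [0.94, 0.92, -0.79, 1.74, -0.25, 0.66, 0.35]
```

```bash
python3 -c "
from h import *
w2t([0.413,-0.293,-0.137],10)"
```

```text
t 10.6 tcp [-0.1134  0.6028  0.6773] X [ 0.126  0.721 -0.681] Y [ 0.984 -0.179 -0.007] Z [-0.127 -0.669 -0.732] q [ 0.164 -0.457 -1.473  1.449 -0.483  0.902 -1.55 ] F [ 0.06  0.79 -1.13] M [-0.69  0.15 -0.04] op 0.999
per row [-0.0066  0.046   0.0244]
```

Call:
arm_command:
  plan:
    - [0.088, -0.007, 0.046, 0.024, 0]
    - [0.088, -0.007, 0.046, 0.024, 0]
    - [0.088, -0.007, 0.046, 0.024, 0]
    - [0.088, -0.007, 0.046, 0.024, 0]
    - [0.088, -0.007, 0.046, 0.024, 0]
    - [0.088, -0.007, 0.046, 0.024, 0]
    - [0.088, -0.007, 0.046, 0.024, 0]
    - [0.088, -0.007, 0.046, 0.024, 0]
    - [0.088, -0.007, 0.046, 0.024, 0]
    - [0.088, -0.007, 0.046, 0.024, 0]

```text
clock: 11.85
tool_pos: [0.3052, 0.3035, 0.5468]
eef_rot: [0.716, 0.594, -0.281, 0.235]
contact_force: [0.9, 1.0, -0.1]
opening: 0.996
```

```bash
python3 -c "
from h import *
st()"; for w in '[[0.603,-0.11,0.2]]' '[[0.6,0.3,0.5],[0.603,-0.11,0.2]]' '[[0.6,0.4,0.4],[0.7,0,0.4],[0.603,-0.11,0.2]]' '[[0.6,0,0.5],[0.7,-0.3,0.4],[0.603,-0.11,0.2]]' '[[0.45,-0.2,0.5],[0.603,-0.11,0.2]]' '[[0.8,0.3,0.4],[0.603,-0.11,0.2]]' '[[0.4,0.6,0.4],[0.603,-0.11,0.2]]'; do echo $w; python3 sp.py "$w"; done
```

```text
t 11.85 tcp [0.3052 0.3035 0.5468] X [ 0.135  0.718 -0.682] Y [ 0.983 -0.183  0.003] Z [-0.123 -0.671 -0.731] q [-0.663 -0.133  0.241  2.049 -0.842  0.884 -0.157] F [ 0.86  1.01 -0.07] M [-0.72  0.15 -0.01] op 0.996
[[0.603,-0.11,0.2]]
11 [ 0.601 -0.107  0.202] X [ 0.17  0.71 -0.68] Y [ 0.98 -0.21  0.03] q [0.36, 0.86, 0.24, 1.56, -0.97, 1.32, 0.92]
[[0.6,0.3,0.5],[0.603,-0.11,0.2]]
5 [0.596 0.3   0.5  ] X [ 0.18  0.71 -0.68] Y [ 0.98 -0.21  0.03] q [-0.38, 0.39, 0.29, 1.53, -0.99, 1.16, 0.08]
10 [ 0.603 -0.11   0.2  ] X [ 0.18  0.71 -0.68] Y [ 0.98 -0.21  0.03] q [0.4, 0.87, 0.18, 1.56, -0.94, 1.29, 0.9]
[[0.6,0.4,0.4],[0.7,0,0.4],[0.603,-0.11,0.2]]
6 [0.6 0.4 0.4] X [ 0.18  0.71 -0.68] Y [ 0.98 -0.21  0.03] q [-0.31, 0.51, -0.09, 1.62, -0.98, 0.78, 0.09]
8 [0.7 0.  0.4] X [ 0.18  0.71 -0.68] Y [ 0.98 -0.21  0.03] q [0.28, 0.7, 0.02, 1.24, -0.84, 1.4, 0.35]
5 [ 0.603 -0.11   0.2  ] X [ 0.18  0.71 -0.68] Y [ 0.98 -0.21  0.03] q [0.48, 0.86, 0.03, 1.56, -0.85, 1.22, 0.84]
[[0.6,0,0.5],[0.7,-0.3,0.4],[0.603,-0.11,0.2]]
8 [0.6 0.  0.5] X [ 0.18  0.71 -0.68] Y [ 0.98 -0.21  0.03] q [0.04
[... 338 characters left out ...]
.68] Y [ 0.98 -0.21  0.03] q [0.29, 0.57, 0.87, 1.39, -0.91, 2.06, 0.9]
7 [ 0.603 -0.11   0.2  ] X [ 0.18  0.71 -0.68] Y [ 0.98 -0.21  0.03] q [0.34, 0.88, 0.29, 1.56, -1.0, 1.35, 0.94]
[[0.8,0.3,0.4],[0.603,-0.11,0.2]]
9 [0.8 0.3 0.4] X [ 0.18  0.71 -0.68] Y [ 0.98 -0.21  0.03] q [-0.22, 0.84, 0.16, 0.98, -0.97, 1.22, -0.0]
9 [ 0.604 -0.109  0.201] X [ 0.18  0.71 -0.68] Y [ 0.98 -0.21  0.03] q [0.41, 0.86, 0.15, 1.56, -0.92, 1.28, 0.89]
[[0.4,0.6,0.4],[0.603,-0.11,0.2]]
6 [0.4 0.6 0.4] X [ 0.17  0.71 -0.68] Y [ 0.98 -0.21  0.03] q [-0.72, 0.42, -0.24, 1.81, -0.96, 0.3, -0.25]
14 [ 0.603 -0.11   0.2  ] X [ 0.18  0.71 -0.68] Y [ 0.98 -0.21  0.03] q [0.79, 0.92, -0.53, 1.57, -0.46, 0.99, 0.53]
```

```bash
python3 -c "
from h import *
w2t([0.095,0.297,-0.147],7)"
```

```text
t 11.85 tcp [0.3052 0.3035 0.5468] X [ 0.135  0.718 -0.682] Y [ 0.983 -0.183  0.003] Z [-0.123 -0.671 -0.731] q [-0.663 -0.133  0.241  2.049 -0.842  0.884 -0.157] F [ 0.86  1.01 -0.07] M [-0.72  0.15 -0.01] op 0.996
per row [ 0.0466  0.0055 -0.0148]
```

Call:
arm_command:
  plan:
    - [0.088, 0.047, 0.005, -0.015, 0]
    - [0.088, 0.047, 0.005, -0.015, 0]
    - [0.088, 0.047, 0.005, -0.015, 0]
    - [0.088, 0.047, 0.005, -0.015, 0]
    - [0.088, 0.047, 0.005, -0.015, 0]
    - [0.088, 0.047, 0.005, -0.015, 0]
    - [0.088, 0.047, 0.005, -0.015, 0]

```text
clock: 12.72
tool_pos: [0.3909, 0.588, 0.402]
eef_rot: [0.716, 0.593, -0.284, 0.236]
contact_force: [0.8, 0.1, -0.2]
opening: 0.992
```

```bash
python3 -c "
from h import *
s,M=st()
w2t(np.array([.605,-.11,.3])-s['tool_pos'],14)"; for w in  '[[0.605,-0.11,0.3],[0.605,-0.11,0.2]]'; do echo $w; python3 sp.py "$w"; done
```

```text
t 12.72 tcp [0.3909 0.588  0.402 ] X [ 0.136  0.715 -0.686] Y [ 0.983 -0.186  0.002] Z [-0.126 -0.674 -0.728] q [-0.602  0.415 -0.396  1.87  -0.921  0.231 -0.257] F [ 0.77  0.15 -0.16] M [-0.67  0.18  0.01] op 0.992
t 12.72 tcp [0.3909 0.588  0.402 ] X [ 0.136  0.715 -0.686] Y [ 0.983 -0.186  0.002] Z [-0.126 -0.674 -0.728] q [-0.602  0.415 -0.396  1.87  -0.921  0.231 -0.257] F [ 0.77  0.15 -0.16] M [-0.67  0.18  0.01] op 0.992
per row [-0.0286  0.0243  0.037 ]
[[0.605,-0.11,0.3],[0.605,-0.11,0.2]]
14 [ 0.605 -0.11   0.3  ] X [ 0.18  0.71 -0.68] Y [ 0.98 -0.21  0.03] q [0.77, 0.78, -0.49, 1.5, -0.5, 1.16, 0.44]
2 [ 0.605 -0.11   0.2  ] X [ 0.18  0.71 -0.68] Y [ 0.98 -0.21  0.03] q [0.76, 0.91, -0.48, 1.56, -0.49, 1.0, 0.55]
```

Call:
arm_command:
  plan:
    - [0.088, -0.029, 0.024, 0.037, 0]
    - [0.088, -0.029, 0.024, 0.037, 0]
    - [0.088, -0.029, 0.024, 0.037, 0]
    - [0.088, -0.029, 0.024, 0.037, 0]
    - [0.088, -0.029, 0.024, 0.037, 0]
    - [0.088, -0.029, 0.024, 0.037, 0]
    - [0.088, -0.029, 0.024, 0.037, 0]
    - [0.088, -0.029, 0.024, 0.037, 0]
    - [0.088, -0.029, 0.024, 0.037, 0]
    - [0.088, -0.029, 0.024, 0.037, 0]
    - [0.088, -0.029, 0.024, 0.037, 0]
    - [0.088, -0.029, 0.024, 0.037, 0]

```text
clock: 14.22
tool_pos: [0.5723, -0.0253, 0.3209]
eef_rot: [0.716, 0.589, -0.286, 0.243]
contact_force: [0.9, 1.1, 0.0]
opening: 0.998
```

```bash
python3 -c "
from h import *
s,M=st()
G=np.array([.618,-.041,.119]); pre=G-.085*M[:,0]; print(pre)
w2t(pre-s['tool_pos'],6)"
```

```text
t 14.22 tcp [ 0.5723 -0.0253  0.3209] X [ 0.142  0.704 -0.696] Y [ 0.982 -0.188  0.01 ] Z [-0.124 -0.685 -0.718] q [ 0.726  0.686 -0.569  1.664 -0.544  1.     0.4  ] F [0.94 1.08 0.03] M [-0.69  0.18 -0.06] op 0.998
[ 0.60594679 -0.10083767  0.17815381]
t 14.22 tcp [ 0.5723 -0.0253  0.3209] X [ 0.142  0.704 -0.696] Y [ 0.982 -0.188  0.01 ] Z [-0.124 -0.685 -0.718] q [ 0.726  0.686 -0.569  1.664 -0.544  1.     0.4  ] F [0.94 1.08 0.03] M [-0.69  0.18 -0.06] op 0.998
per row [0.0085 0.0076 0.025 ]
```

Call:
arm_command:
  plan:
    - [0.088, 0.009, 0.008, 0.025, 0]
    - [0.088, 0.009, 0.008, 0.025, 0]
    - [0.088, 0.009, 0.008, 0.025, 0]
    - [0.088, 0.008, 0.008, 0.025, 0]
    - [0.088, 0.008, 0.007, 0.025, 0]
    - [0.088, 0.008, 0.007, 0.025, 0]
    - [0.088, 0, 0, 0, 0]

```text
clock: 15.1
tool_pos: [0.6026, -0.0998, 0.174]
eef_rot: [0.715, 0.589, -0.289, 0.241]
contact_force: [-0.0, 0.4, 0.5]
opening: 0.992
```

```bash
python3 -c "
from h import *
s,M=st()
G=np.array([.618,-.041,.119]); pre=G+.019*M[:,0]; print(pre)
w2t(pre-s['tool_pos'],1)
p,d=save('side','side1',(200,120,440,300),3,1.5)
p,d=save('top','top1',(230,120,430,270),4,1.5)
"
```

```text
t 15.1 tcp [ 0.6026 -0.0998  0.174 ] X [ 0.139  0.704 -0.697] Y [ 0.982 -0.19   0.004] Z [-0.13  -0.685 -0.717] q [ 0.755  0.952 -0.514  1.57  -0.464  0.928  0.536] F [-0.01  0.36  0.46] M [-0.72  0.19 -0.02] op 0.992
[ 0.62063844 -0.02763111  0.10575948]
t 15.1 tcp [ 0.6026 -0.0998  0.174 ] X [ 0.139  0.704 -0.697] Y [ 0.982 -0.19   0.004] Z [-0.13  -0.685 -0.717] q [ 0.755  0.952 -0.514  1.57  -0.464  0.928  0.536] F [-0.01  0.36  0.46] M [-0.72  0.19 -0.02] op 0.992
per row [ 0.1008  0.0038 -0.0028]
```

View pics/side1.png

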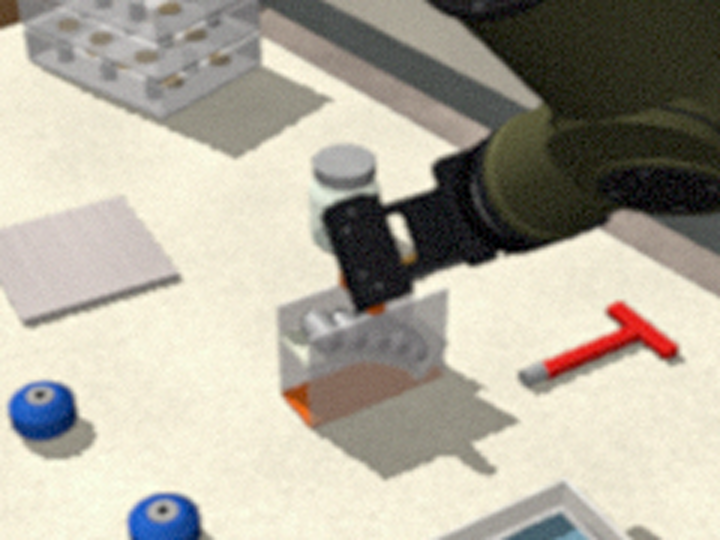

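View pics/top1.png

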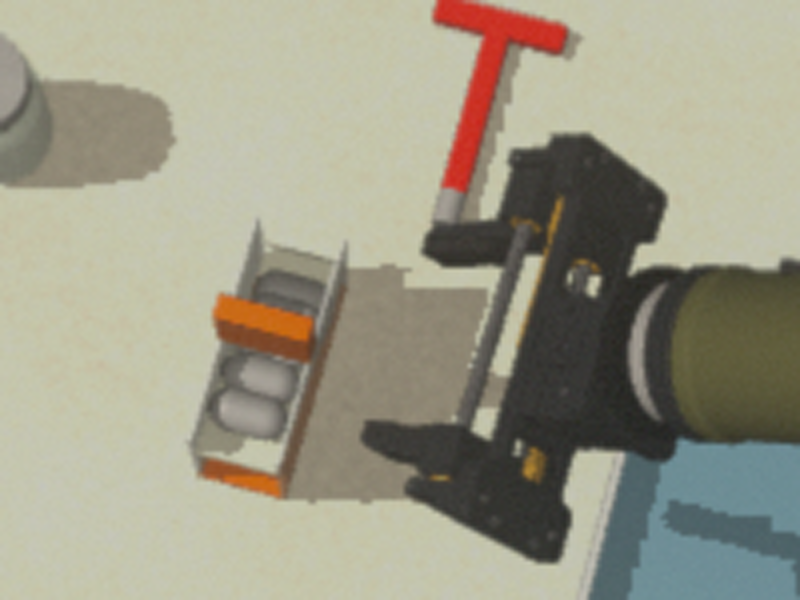

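The side and top views show the slab at (375,300) in the side crop and (265,325) in the top crop, lined up between the open fingers. I'll advance, close and lift.

Call:
arm_command:
  plan:
    - [0.088, 0.03, 0.001, -0.003, 0]
    - [0.088, 0.03, 0.001, -0.002, 0]
    - [0.088, 0.025, 0.001, -0.002, 0]
    - [0.088, 0.01, 0.001, 0, 0]
    - [0.088, 0, 0, 0, 0]

```text
clock: 15.82
tool_pos: [0.6161, -0.0239, 0.1138]
eef_rot: [0.713, 0.592, -0.289, 0.239]
contact_force: [0.9, 0.5, 0.1]
opening: 0.997
```

Call:
arm_command:
  plan:
    - [0.0, 0, 0, 0, 0]
    - [0.0, 0, 0, 0, 0]
    - [0.0, 0, 0, 0, 0]
    - [0.0, 0, 0, 0, 0]
    - [0.0, 0, 0, 0, 0]
  force: 50

```text
clock: 16.45
tool_pos: [0.615, -0.024, 0.1128]
eef_rot: [0.713, 0.592, -0.29, 0.238]
contact_force: [-0.1, -0.9, -0.3]
opening: 0.456
```

```bash
python3 -c "
from h import *
s,M=st()
w2t([0,0,.08],5)
p,d=save('side','side2',(200,120,440,300),3,1.5)
"
```

```text
t 16.45 tcp [ 0.615  -0.024   0.1128] X [ 0.131  0.707 -0.695] Y [ 0.983 -0.185 -0.003] Z [-0.131 -0.683 -0.719] q [ 0.665  1.032 -0.548  1.656 -0.506  0.726  0.557] F [-0.12 -0.9  -0.29] M [-0.7   0.13  0.03] op 0.456
t 16.45 tcp [ 0.615  -0.024   0.1128] X [ 0.131  0.707 -0.695] Y [ 0.983 -0.185 -0.003] Z [-0.131 -0.683 -0.719] q [ 0.665  1.032 -0.548  1.656 -0.506  0.726  0.557] F [-0.12 -0.9  -0.29] M [-0.7   0.13  0.03] op 0.456
per row [-0.0111 -0.0001 -0.0115]
```

View pics/side2.png

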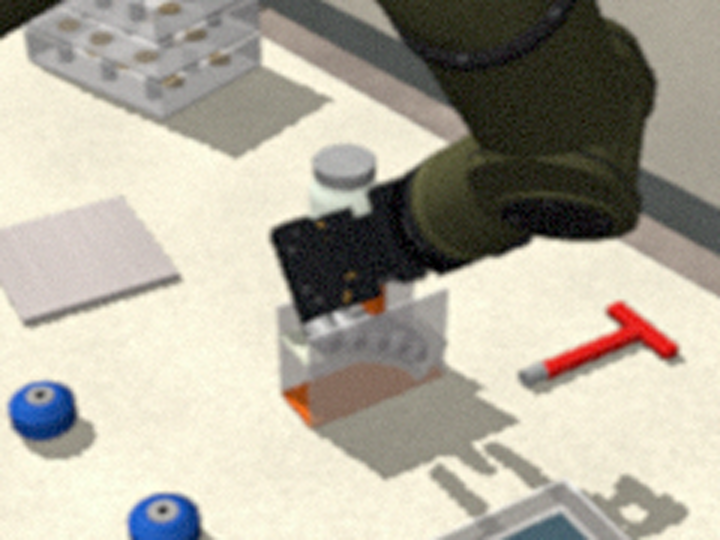

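Call:
arm_command:
  plan:
    - [0.0, 0, 0, 0, 0]
    - [0.0, 0, 0, 0, 0]
    - [0.0, 0, 0, 0, 0]
    - [0.0, 0, 0, 0, 0]
    - [0.0, 0, 0, 0, 0]

```text
clock: 17.12
tool_pos: [0.6171, -0.025, 0.1133]
eef_rot: [0.714, 0.591, -0.289, 0.239]
contact_force: [4.5, -2.2, 2.4]
opening: 0.155
```

```bash
python3 -c "
from h import *
st()"
```

```text
t 17.12 tcp [ 0.6171 -0.025   0.1133] X [ 0.135  0.705 -0.696] Y [ 0.982 -0.187  0.   ] Z [-0.13  -0.684 -0.718] q [ 0.665  1.032 -0.548  1.654 -0.507  0.725  0.557] F [ 4.51 -2.2   2.39] M [-0.76 -0.65 -0.88] op 0.155
```

Call:
arm_command:
  plan:
    - [0.0, -0.004, 0, -0.004, 0]
    - [0.0, -0.007, 0, -0.007, 0]
    - [0.0, -0.01, 0, -0.01, 0]
    - [0.0, -0.012, 0, -0.012, 0]
    - [0.0, -0.012, 0, -0.012, 0]
    - [0.0, -0.012, 0, -0.012, 0]
    - [0.0, -0.01, 0, -0.01, 0]
    - [0.0, -0.007, 0, -0.007, 0]
    - [0.0, -0.003, 0, -0.003, 0]
    - [0.0, 0, 0, 0, 0]

```text
clock: 18.38
tool_pos: [0.615, -0.0258, 0.2216]
eef_rot: [0.713, 0.592, -0.29, 0.238]
contact_force: [-0.3, -0.2, -9.0]
opening: 0.146
```

```bash
python3 -c "
from h import *
st()
p,d=save('side','side3',(200,100,440,280),3,1.5)
"
```

```text
t 18.38 tcp [ 0.615  -0.0258  0.2216] X [ 0.13   0.707 -0.695] Y [ 0.983 -0.185 -0.003] Z [-0.131 -0.683 -0.719] q [ 0.665  0.866 -0.542  1.618 -0.516  0.889  0.449] F [-0.29 -0.17 -8.96] M [-1.97  0.47  0.04] op 0.146
```

View pics/side3.png

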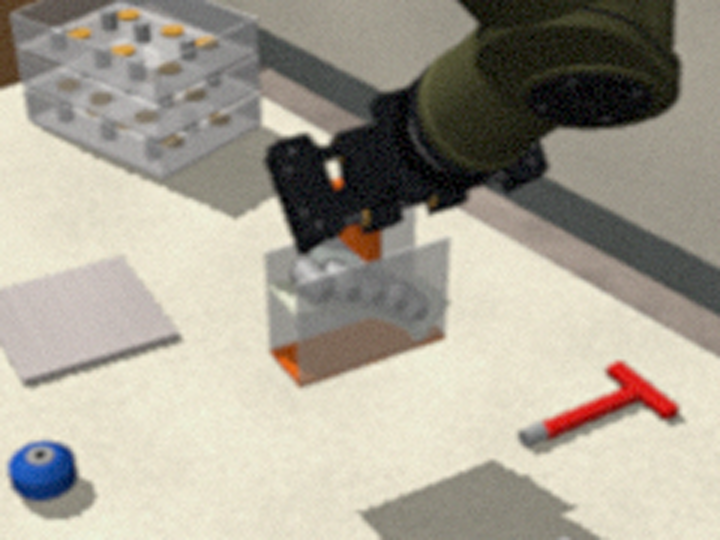

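```bash
cat > pour.py <<'E'
from h import *
# geometry of cup in tool frame from grasp time
tc=np.array([.542,-.302,0]); tx=np.array([.988,-.156,0]); ty=np.array([.156,.988,0])
M0=np.c_[[.135,.705,-.696],[.982,-.187,0],[-.130,-.684,-.718]]
T0=np.array([.617,-.025,.1133]); O0=np.array([.610,-.0395,0]); 
cx=np.array([.982,-.187,0]);cx/=np.linalg.norm(cx); cz=np.array([0,0,1.]); cy=np.cross(cz,cx); C0=np.c_[cx,cy,cz]
CT=M0.T@C0; OT=M0.T@(O0-T0)   # cup in tool frame
def cup(T,M):
    return T+M@OT, M@CT
def report(T,M,lab=''):
    O,C=cup(T,M); W=lambda p:O+C@np.array(p)
    lip=W([-.059,0,.067]); cor=np.array([W([a,b,0]) for a in(-.06,.07) for b in(-.026,.026)])
    d=lip-tc
    print(lab,'tilt',round(np.degrees(np.arccos(C[2,2])),1),'pitch',round(np.degrees(np.arcsin(C[2,0])),1),'side',round(np.degrees(np.arcsin(C[2,1])),1),'lip tray',(np.array([d@tx,d@ty,d[2]])*1000).round(),'O',O.round(3),'foot min z',(cor[:,2]*1000).round(), 'yaw',round(np.degrees(np.arctan2(C[1,0],C[0,0]))))
    return lip,O
E
python3 - <<'E'
from pour import *
s,M=st(); T=s['tool_pos']
report(T,M,'now')
# choose T so lip at phi=-30deg is at tray (25,0)
Mp=M@R.from_euler('x',-.45).as_matrix()
lip,_=report(T,Mp)
tgt=tc+.025*tx
T1=T.copy(); T1[:2]+= (tgt-lip)[:2]; O,_=cup(T1,M); T1[2]+=.062-O[2]
print('T1',T1)
for phi in (0,-.2,-.3,-.4,-.5,-.6,-.7,-.8): report(T1,M@R.from_euler('x',phi).as_matrix(),phi)
T2=T1+[0,0,.05]
w2t(T2-T,8); w2t(T1-T2,4)
E
python3 sp.py '[[0.63,-0.28,0.235],[0.63,-0.28,0.178]]'
```

```text
t 18.43 tcp [ 0.6148 -0.0258  0.2212] X [ 0.13   0.707 -0.695] Y [ 0.983 -0.185 -0.004] Z [-0.131 -0.683 -0.719] q [ 0.665  0.867 -0.542  1.618 -0.516  0.889  0.449] F [-0.58  0.73 -8.37] M [-1.94  0.48  0.05] op 0.153
now tilt 0.5 pitch -0.3 side 0.1 lip tray [-35. 271. 175.] O [ 0.607 -0.04   0.108] foot min z [108. 108. 108. 108.] yaw -11
 tilt 18.2 pitch 17.9 side -2.7 lip tray [-10. 254. 158.] O [ 0.648 -0.043  0.113] foot min z [ 96.  93. 136. 133.] yaw 8
T1 [ 0.60982639 -0.28186916  0.1752954 ]
0 tilt 0.5 pitch -0.3 side 0.1 lip tray [  0.  17. 129.] O [ 0.602 -0.296  0.062] foot min z [62. 62. 62. 62.] yaw -11
-0.2 tilt 8.0 pitch 7.9 side -0.5 lip tray [ 10.   8. 121.] O [ 0.621 -0.299  0.063] foot min z [55. 54. 73. 72.] yaw -3
-0.3 tilt 12.1 pitch 12.0 side -1.2 lip tray [ 16.   5. 117.] O [ 0.63  -0.299  0.064] foot min z [52. 51. 79. 78.] yaw 2
-0.4 tilt 16.2 pitch 16.0 side -2.1 lip tray [ 22.   1. 114.] O [ 0.639 -0.299  0.066] foot min z [50. 48. 86. 84.] yaw 6
-0.5 tilt 20.2 pitch 19.9 side -3.4 lip tray [ 28.  -1. 111.] O [ 0.648 -0.298  0.068] foot min z [50. 47. 94
[... 424 characters left out ...]
 0.2212] X [ 0.13   0.707 -0.695] Y [ 0.983 -0.185 -0.004] Z [-0.131 -0.683 -0.719] q [ 0.665  0.867 -0.542  1.618 -0.516  0.889  0.449] F [-0.58  0.73 -8.37] M [-1.94  0.48  0.05] op 0.153
per row [-0.0231  0.0053  0.0216]
t 18.43 tcp [ 0.6148 -0.0258  0.2212] X [ 0.13   0.707 -0.695] Y [ 0.983 -0.185 -0.004] Z [-0.131 -0.683 -0.719] q [ 0.665  0.867 -0.542  1.618 -0.516  0.889  0.449] F [-0.58  0.73 -8.37] M [-1.94  0.48  0.05] op 0.153
per row [0.0087 0.0001 0.009 ]
5 [ 0.63  -0.28   0.235] X [ 0.17  0.7  -0.69] Y [ 0.98 -0.21  0.03] q [0.85, 1.04, -0.45, 1.07, -0.36, 1.42, 0.47]
1 [ 0.63 -0.28  0.18] X [ 0.17  0.7  -0.69] Y [ 0.98 -0.21  0.03] q [0.85, 1.1, -0.44, 1.1, -0.35, 1.35, 0.52]
```

Call:
arm_command:
  plan:
    - [0.0, -0.006, 0.0014, 0.006, 0]
    - [0.0, -0.012, 0.003, 0.012, 0]
    - [0.0, -0.018, 0.004, 0.017, 0]
    - [0.0, -0.02, 0.0045, 0.019, 0]
    - [0.0, -0.02, 0.0045, 0.019, 0]
    - [0.0, -0.02, 0.0045, 0.019, 0]
    - [0.0, -0.02, 0.0045, 0.019, 0]
    - [0.0, -0.02, 0.0045, 0.019, 0]
    - [0.0, -0.018, 0.004, 0.017, 0]
    - [0.0, -0.014, 0.003, 0.013, 0]
    - [0.0, -0.01, 0.002, 0.009, 0]
    - [0.0, -0.006, 0.001, 0.005, 0]

```text
clock: 19.92
tool_pos: [0.6077, -0.2849, 0.2231]
eef_rot: [0.713, 0.591, -0.291, 0.238]
contact_force: [0.2, 1.0, -8.7]
opening: 0.146
```

```bash
python3 - <<'E'
from pour import *
s,M=st(); T=s['tool_pos']; report(T,M)
T1=np.array([.61,-.282,.170]); w2t(T1-T,5)
E
```

```text
t 19.93 tcp [ 0.6077 -0.2849  0.2231] X [ 0.131  0.705 -0.697] Y [ 0.982 -0.187 -0.004] Z [-0.133 -0.684 -0.717] q [ 0.869  1.035 -0.435  1.089 -0.362  1.413  0.503] F [ 0.18  0.97 -8.74] M [-1.88  0.46 -0.  ] op 0.146
 tilt 0.5 pitch -0.3 side -0.0 lip tray [ -2.  14. 177.] O [ 0.6   -0.299  0.11 ] foot min z [110. 110. 110. 110.] yaw -11
t 19.93 tcp [ 0.6077 -0.2849  0.2231] X [ 0.131  0.705 -0.697] Y [ 0.982 -0.187 -0.004] Z [-0.133 -0.684 -0.717] q [ 0.869  1.035 -0.435  1.089 -0.362  1.413  0.503] F [ 0.18  0.97 -8.74] M [-1.88  0.46 -0.  ] op 0.146
per row [0.0079 0.0004 0.0072]
```

Call:
arm_command:
  plan:
    - [0.0, 0.004, 0, 0.004, 0]
    - [0.0, 0.008, 0, 0.008, 0]
    - [0.0, 0.008, 0.001, 0.008, 0]
    - [0.0, 0.008, 0.001, 0.007, 0]
    - [0.0, 0.006, 0, 0.006, 0]
    - [0.0, 0.004, 0, 0.003, 0]
    - [0.0, 0, 0, 0, -0.03]
    - [0.0, 0, 0, 0, -0.05]
    - [0.0, 0, 0, 0, -0.05]
    - [0.0, 0, 0, 0, -0.04]
    - [0.0, 0, 0, 0, -0.03]
    - [0.0, 0, 0, 0, 0]

```text
clock: 21.42
tool_pos: [0.6107, -0.2803, 0.1722]
eef_rot: [0.686, 0.618, -0.229, 0.308]
contact_force: [0.2, 0.4, -8.6]
opening: 0.154
```

```bash
python3 - <<'E'
from pour import *
s,M=st(); T=s['tool_pos']; report(T,M)
save('top','top4',(320,180,500,330),4,1.5)
E
```

```text
t 21.43 tcp [ 0.6107 -0.2803  0.1722] X [ 0.131  0.707 -0.695] Y [ 0.989 -0.045  0.14 ] Z [ 0.067 -0.706 -0.705] q [ 0.884  1.099 -0.487  1.117 -0.308  1.333  0.712] F [ 0.16  0.41 -8.64] M [-1.98  0.55 -0.01] op 0.154
 tilt 8.1 pitch 8.0 side -0.5 lip tray [ 11.  10. 118.] O [ 0.622 -0.297  0.06 ] foot min z [51. 51. 70. 69.] yaw -3
```

View pics/top4.png

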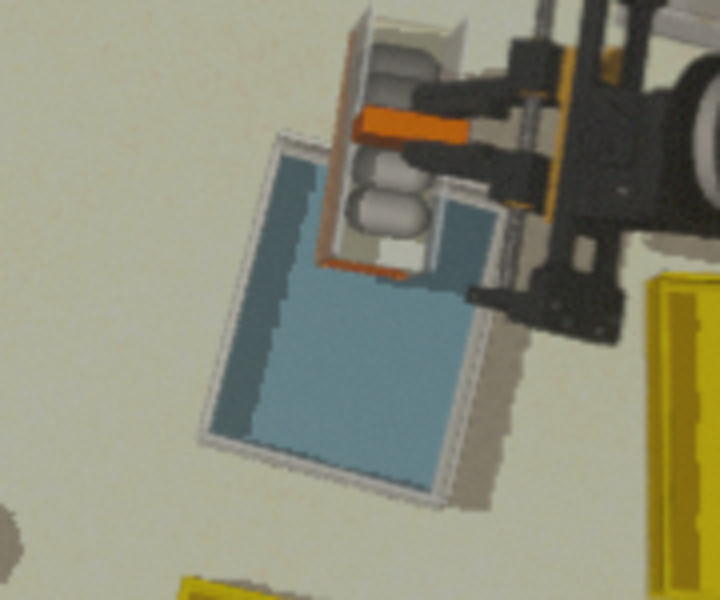

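The top view shows all five spacers still in the cup, with the mouth at (370,265) in the crop, well inside the blue tray. I'll tilt in small steps and watch the weight.

Call:
arm_command:
  plan:
    - [0.0, 0, 0, 0, -0.025]
    - [0.0, 0, 0, 0, -0.025]
    - [0.0, 0, 0, 0, 0]
    - [0.0, 0, 0, 0, 0]
    - [0.0, 0, 0, 0, 0]

```text
clock: 22.1
tool_pos: [0.6107, -0.2803, 0.172]
eef_rot: [0.678, 0.624, -0.213, 0.325]
contact_force: [-0.3, 0.6, -7.7]
opening: 0.154
```

Call:
arm_command:
  plan:
    - [0.0, 0, 0, 0, -0.02]
    - [0.0, 0, 0, 0, -0.02]
    - [0.0, 0, 0, 0, 0]
    - [0.0, 0, 0, 0, 0]
    - [0.0, 0, 0, 0, 0]

```text
clock: 22.72
tool_pos: [0.6107, -0.2803, 0.1721]
eef_rot: [0.671, 0.628, -0.201, 0.339]
contact_force: [-0.0, -0.3, -8.7]
opening: 0.155
```

```bash
python3 - <<'E'
from pour import *
s,M=st(); T=s['tool_pos']; report(T,M)
E
```

```text
t 22.73 tcp [ 0.6107 -0.2803  0.1721] X [ 0.131  0.707 -0.695] Y [0.979 0.018 0.202] Z [ 0.156 -0.707 -0.69 ] q [ 0.893  1.103 -0.51   1.116 -0.288  1.33   0.787] F [-0.02 -0.33 -8.69] M [-1.92  0.56 -0.02] op 0.155
 tilt 11.7 pitch 11.6 side -1.1 lip tray [ 16.   7. 114.] O [ 0.63  -0.298  0.061] foot min z [49. 48. 75. 74.] yaw 1
```

Call:
arm_command:
  plan:
    - [0.0, 0, 0, 0, -0.02]
    - [0.0, 0, 0, 0, -0.02]
    - [0.0, 0, 0, 0, 0]
    - [0.0, 0, 0, 0, 0]
    - [0.0, 0, 0, 0, 0]

```text
clock: 23.35
tool_pos: [0.6107, -0.2803, 0.1721]
eef_rot: [0.664, 0.632, -0.188, 0.352]
contact_force: [0.5, -0.7, -8.3]
opening: 0.153
```

```bash
python3 - <<'E'
from pour import *
s,M=st(); T=s['tool_pos']; report(T,M)
E
```

```text
t 23.35 tcp [ 0.6107 -0.2803  0.1721] X [ 0.131  0.707 -0.695] Y [0.972 0.047 0.23 ] Z [ 0.195 -0.706 -0.681] q [ 0.897  1.105 -0.521  1.116 -0.279  1.329  0.821] F [ 0.49 -0.69 -8.33] M [-1.93  0.64 -0.01] op 0.153
 tilt 13.4 pitch 13.2 side -1.4 lip tray [ 18.   5. 113.] O [ 0.633 -0.298  0.061] foot min z [48. 47. 78. 77.] yaw 3
```

Call:
arm_command:
  plan:
    - [0.0, 0, 0, 0, -0.02]
    - [0.0, 0, 0, 0, -0.02]
    - [0.0, 0, 0, 0, 0]
    - [0.0, 0, 0, 0, 0]
    - [0.0, 0, 0, 0, 0]

```text
clock: 23.98
tool_pos: [0.6107, -0.2803, 0.1721]
eef_rot: [0.657, 0.636, -0.176, 0.365]
contact_force: [0.5, -0.1, -7.7]
opening: 0.153
```

```bash
python3 - <<'E'
from pour import *
s,M=st(); T=s['tool_pos']; report(T,M)
save('top','top5',(320,180,500,330),4,1.5)
E
```

```text
t 23.98 tcp [ 0.6107 -0.2803  0.1721] X [ 0.131  0.707 -0.695] Y [0.964 0.075 0.257] Z [ 0.234 -0.703 -0.671] q [ 0.901  1.106 -0.532  1.116 -0.27   1.328  0.855] F [ 0.46 -0.13 -7.74] M [-1.95  0.61 -0.06] op 0.153
 tilt 15.0 pitch 14.8 side -1.8 lip tray [ 21.   4. 112.] O [ 0.637 -0.298  0.062] foot min z [48. 46. 81. 79.] yaw 4
```

View pics/top5.png

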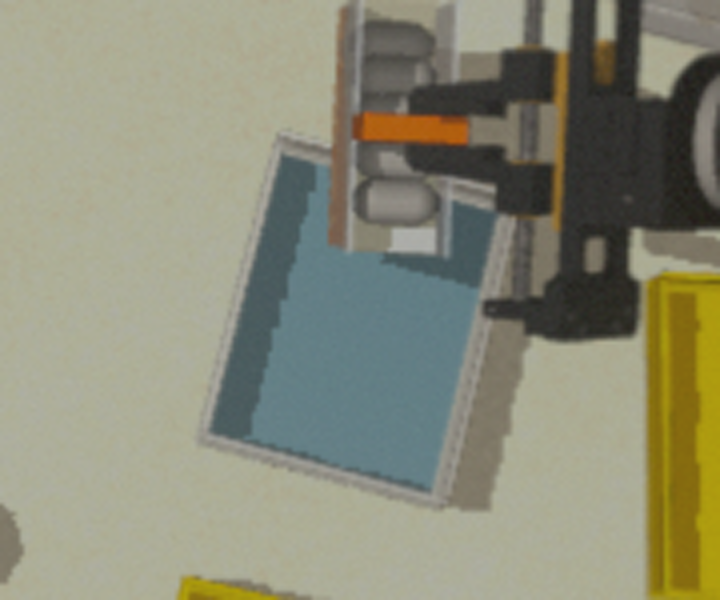

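Call:
arm_command:
  plan:
    - [0.0, 0, 0, 0, -0.02]
    - [0.0, 0, 0, 0, -0.02]
    - [0.0, 0, 0, 0, 0]
    - [0.0, 0, 0, 0, 0]
    - [0.0, 0, 0, 0, 0]

```text
clock: 24.65
tool_pos: [0.6107, -0.2803, 0.1721]
eef_rot: [0.65, 0.639, -0.163, 0.378]
contact_force: [0.1, 0.5, -8.7]
opening: 0.154
```

```bash
python3 - <<'E'
from pour import *
s,M=st(); T=s['tool_pos']; report(T,M)
E
```

```text
t 24.65 tcp [ 0.6107 -0.2803  0.1721] X [ 0.13   0.707 -0.695] Y [0.953 0.103 0.284] Z [ 0.272 -0.7   -0.661] q [ 0.905  1.108 -0.543  1.115 -0.261  1.326  0.888] F [ 0.06  0.54 -8.67] M [-1.96  0.62  0.02] op 0.154
 tilt 16.6 pitch 16.4 side -2.2 lip tray [ 23.   3. 110.] O [ 0.641 -0.297  0.063] foot min z [47. 45. 84. 82.] yaw 6
```

Call:
arm_command:
  plan:
    - [0.0, 0, 0, 0, -0.02]
    - [0.0, 0, 0, 0, -0.02]
    - [0.0, 0, 0, 0, 0]
    - [0.0, 0, 0, 0, 0]
    - [0.0, 0, 0, 0, 0]

```text
clock: 25.28
tool_pos: [0.6107, -0.2803, 0.1721]
eef_rot: [0.642, 0.642, -0.15, 0.391]
contact_force: [0.5, 0.1, -7.9]
opening: 0.155
```

```bash
python3 - <<'E'
from pour import *
s,M=st(); T=s['tool_pos']; report(T,M)
E
```

```text
t 25.27 tcp [ 0.6107 -0.2803  0.1721] X [ 0.131  0.707 -0.695] Y [0.942 0.131 0.31 ] Z [ 0.31  -0.695 -0.649] q [ 0.909  1.11  -0.553  1.115 -0.252  1.325  0.922] F [ 0.51  0.08 -7.94] M [-1.98  0.59 -0.  ] op 0.155
 tilt 18.3 pitch 18.0 side -2.7 lip tray [ 26.   2. 109.] O [ 0.644 -0.297  0.064] foot min z [47. 44. 87. 84.] yaw 8
```

Call:
arm_command:
  plan:
    - [0.0, 0, 0, 0, -0.02]
    - [0.0, 0, 0, 0, -0.02]
    - [0.0, 0, 0, 0, 0]
    - [0.0, 0, 0, 0, 0]
    - [0.0, 0, 0, 0, 0]

```text
clock: 25.9
tool_pos: [0.6108, -0.2802, 0.1723]
eef_rot: [0.634, 0.645, -0.137, 0.404]
contact_force: [-0.2, -1.1, -7.5]
opening: 0.152
```

```bash
python3 - <<'E'
from pour import *
s,M=st(); T=s['tool_pos']; report(T,M)
save('top','top6',(320,180,500,330),4,1.5)
E
```

```text
t 25.9 tcp [ 0.6108 -0.2802  0.1723] X [ 0.131  0.707 -0.695] Y [0.929 0.158 0.336] Z [ 0.347 -0.689 -0.636] q [ 0.913  1.112 -0.564  1.115 -0.243  1.325  0.955] F [-0.23 -1.06 -7.49] M [-1.76  0.64 -0.01] op 0.152
 tilt 19.9 pitch 19.6 side -3.2 lip tray [ 28.   1. 109.] O [ 0.648 -0.296  0.065] foot min z [47. 44. 90. 87.] yaw 10
```

View pics/top6.png

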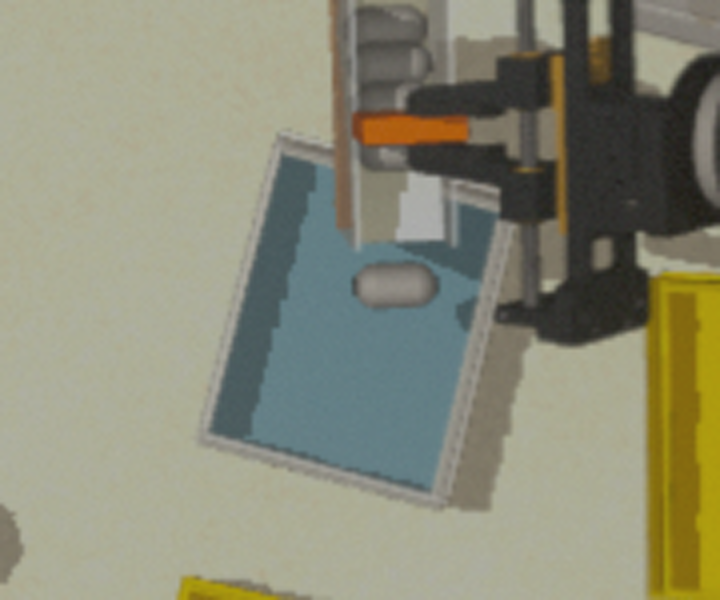

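Spacer 1 has just left at about 19.6° (pixel (395,285) in the crop) and four are still in the cup. I'll let it settle.

Call:
arm_command:
  plan:
    - [0.0, 0, 0, 0, 0]
    - [0.0, 0, 0, 0, 0]
    - [0.0, 0, 0, 0, -0.02]
    - [0.0, 0, 0, 0, -0.02]
    - [0.0, 0, 0, 0, 0]
    - [0.0, 0, 0, 0, 0]
    - [0.0, 0, 0, 0, 0]

```text
clock: 26.82
tool_pos: [0.6108, -0.2803, 0.1721]
eef_rot: [0.626, 0.648, -0.124, 0.417]
contact_force: [0.6, -0.0, -7.5]
opening: 0.151
```

```bash
python3 - <<'E'
from pour import *
s,M=st(); T=s['tool_pos']; report(T,M)
save('top','top7',(320,180,500,330),4,1.5)
E
```

```text
t 26.82 tcp [ 0.6108 -0.2803  0.1721] X [ 0.131  0.707 -0.695] Y [0.914 0.186 0.361] Z [ 0.384 -0.683 -0.622] q [ 0.916  1.114 -0.575  1.114 -0.233  1.323  0.989] F [ 0.62 -0.02 -7.45] M [-1.81  0.63 -0.01] op 0.151
 tilt 21.5 pitch 21.1 side -3.8 lip tray [ 31.  -0. 107.] O [ 0.651 -0.296  0.066] foot min z [46. 43. 93. 90.] yaw 12
```

View pics/top7.png

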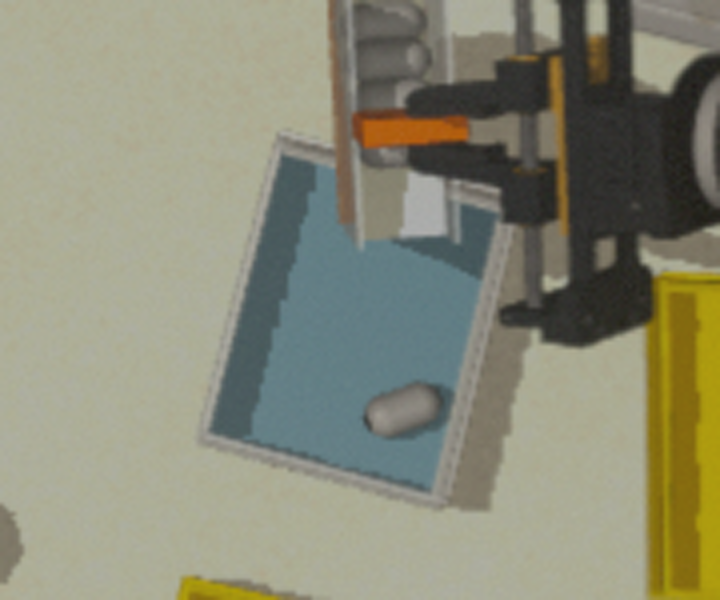

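Call:
arm_command:
  plan:
    - [0.0, 0.003, 0.001, -0.003, -0.02]
    - [0.0, 0.004, 0.001, -0.004, -0.02]
    - [0.0, 0.003, 0.001, -0.003, 0]
    - [0.0, 0, 0, 0, 0]
    - [0.0, 0, 0, 0, 0]

```text
clock: 27.5
tool_pos: [0.6107, -0.2661, 0.1723]
eef_rot: [0.617, 0.65, -0.112, 0.429]
contact_force: [-0.1, 0.2, -6.8]
opening: 0.153
```

```bash
python3 - <<'E'
from pour import *
s,M=st(); T=s['tool_pos']; report(T,M)
E
```

```text
t 27.5 tcp [ 0.6107 -0.2661  0.1723] X [ 0.131  0.706 -0.696] Y [0.898 0.213 0.385] Z [ 0.42  -0.675 -0.607] q [ 0.915  1.102 -0.591  1.156 -0.23   1.287  1.018] F [-0.1   0.2  -6.78] M [-1.83  0.65  0.02] op 0.153
 tilt 23.1 pitch 22.6 side -4.4 lip tray [ 32.  13. 107.] O [ 0.655 -0.281  0.068] foot min z [47. 43. 97. 93.] yaw 13
```

Call:
arm_command:
  plan:
    - [0.0, 0, 0, 0, -0.02]
    - [0.0, 0, 0, 0, -0.02]
    - [0.0, 0, 0, 0, 0]
    - [0.0, 0, 0, 0, 0]
    - [0.0, 0, 0, 0, 0]

```text
clock: 28.12
tool_pos: [0.6107, -0.2658, 0.1724]
eef_rot: [0.609, 0.652, -0.098, 0.441]
contact_force: [-0.6, -0.4, -6.7]
opening: 0.151
```

```bash
python3 - <<'E'
from pour import *
s,M=st(); T=s['tool_pos']; report(T,M)
E
```

```text
t 28.12 tcp [ 0.6107 -0.2658  0.1724] X [ 0.131  0.707 -0.695] Y [0.88  0.24  0.409] Z [ 0.456 -0.665 -0.591] q [ 0.919  1.105 -0.602  1.156 -0.221  1.286  1.051] F [-0.59 -0.41 -6.68] M [-1.78  0.63  0.01] op 0.151
 tilt 24.7 pitch 24.1 side -5.0 lip tray [ 35.  12. 106.] O [ 0.658 -0.28   0.069] foot min z [ 47.  42. 100.  95.] yaw 15
```

Call:
arm_command:
  plan:
    - [0.0, 0, 0, 0, -0.02]
    - [0.0, 0, 0, 0, -0.02]
    - [0.0, 0, 0, 0, 0]
    - [0.0, 0, 0, 0, 0]
    - [0.0, 0, 0, 0, 0]

```text
clock: 28.75
tool_pos: [0.6108, -0.2658, 0.1725]
eef_rot: [0.6, 0.654, -0.085, 0.453]
contact_force: [0.2, 0.6, -7.2]
opening: 0.153
```

```bash
python3 - <<'E'
from pour import *
s,M=st(); T=s['tool_pos']; report(T,M)
E
```

```text
t 28.75 tcp [ 0.6108 -0.2658  0.1725] X [ 0.131  0.707 -0.695] Y [0.861 0.266 0.433] Z [ 0.491 -0.655 -0.574] q [ 0.923  1.107 -0.613  1.156 -0.212  1.285  1.084] F [ 0.18  0.56 -7.21] M [-1.76  0.58 -0.08] op 0.153
 tilt 26.4 pitch 25.6 side -5.7 lip tray [ 37.  11. 105.] O [ 0.661 -0.279  0.071] foot min z [ 47.  42. 103.  98.] yaw 17
```

Call:
arm_command:
  plan:
    - [0.0, 0, 0, 0, -0.02]
    - [0.0, 0, 0, 0, -0.02]
    - [0.0, 0, 0, 0, 0]
    - [0.0, 0, 0, 0, 0]
    - [0.0, 0, 0, 0, 0]

```text
clock: 29.38
tool_pos: [0.6107, -0.2658, 0.1724]
eef_rot: [0.591, 0.655, -0.072, 0.465]
contact_force: [-0.3, -0.3, -6.0]
opening: 0.149
```

```bash
python3 - <<'E'
from pour import *
s,M=st(); T=s['tool_pos']; report(T,M)
save('top','top8',(320,180,500,330),4,1.5)
E
```

```text
t 29.38 tcp [ 0.6107 -0.2658  0.1724] X [ 0.131  0.707 -0.695] Y [0.841 0.292 0.455] Z [ 0.525 -0.644 -0.557] q [ 0.927  1.109 -0.624  1.155 -0.202  1.284  1.117] F [-0.34 -0.33 -6.01] M [-1.58  0.61  0.01] op 0.149
 tilt 27.9 pitch 27.0 side -6.4 lip tray [ 40.  11. 105.] O [ 0.664 -0.279  0.072] foot min z [ 48.  42. 107. 101.] yaw 19
```

View pics/top8.png

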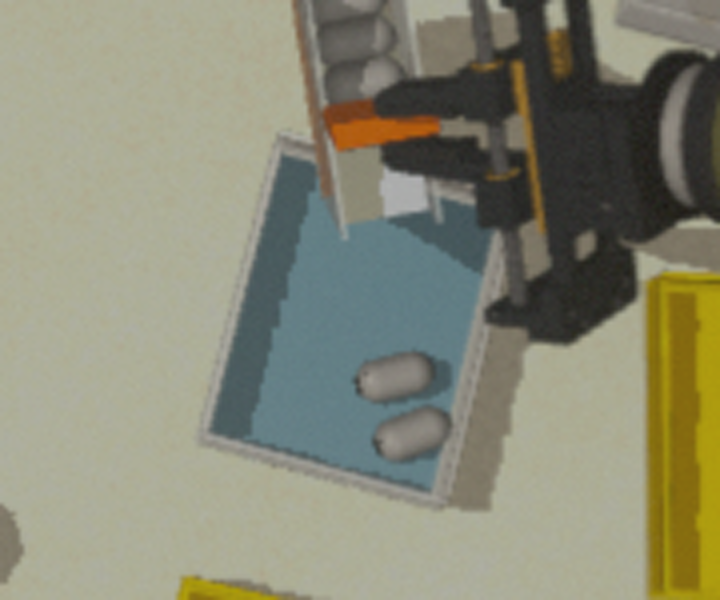

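Two are in the tray ((395,378) and (412,435)) and three are in the cup. Next I look for the third.

Call:
arm_command:
  plan:
    - [0.0, 0.003, -0.001, -0.005, -0.02]
    - [0.0, 0.003, -0.002, -0.005, -0.02]
    - [0.0, 0.003, -0.001, -0.005, -0.015]
    - [0.0, 0, 0, 0, -0.015]
    - [0.0, 0, 0, 0, 0]
    - [0.0, 0, 0, 0, 0]

```text
clock: 30.18
tool_pos: [0.6006, -0.2514, 0.1724]
eef_rot: [0.574, 0.657, -0.049, 0.486]
contact_force: [0.4, 0.2, -6.1]
opening: 0.159
```

```bash
python3 - <<'E'
from pour import *
s,M=st(); T=s['tool_pos']; report(T,M)
E
```

```text
t 30.18 tcp [ 0.6006 -0.2514  0.1724] X [ 0.131  0.707 -0.695] Y [0.802 0.336 0.493] Z [ 0.582 -0.623 -0.523] q [ 0.944  1.091 -0.65   1.227 -0.191  1.233  1.179] F [ 0.42  0.23 -6.06] M [-1.64  0.61  0.  ] op 0.159
 tilt 30.7 pitch 29.5 side -7.8 lip tray [ 33.  22. 104.] O [ 0.66  -0.262  0.075] foot min z [ 49.  42. 113. 106.] yaw 23
```

Call:
arm_command:
  plan:
    - [0.0, 0, 0, 0, -0.02]
    - [0.0, 0, 0, 0, -0.02]
    - [0.0, 0, 0, 0, 0]
    - [0.0, 0, 0, 0, 0]
    - [0.0, 0, 0, 0, 0]

```text
clock: 30.8
tool_pos: [0.6005, -0.2511, 0.1725]
eef_rot: [0.564, 0.658, -0.036, 0.497]
contact_force: [0.1, 0.1, -6.6]
opening: 0.148
```

```bash
python3 - <<'E'
from pour import *
s,M=st(); T=s['tool_pos']; report(T,M)
E
```

```text
t 30.8 tcp [ 0.6005 -0.2511  0.1725] X [ 0.131  0.707 -0.695] Y [0.778 0.361 0.513] Z [ 0.614 -0.608 -0.503] q [ 0.948  1.094 -0.662  1.227 -0.181  1.232  1.212] F [ 0.06  0.09 -6.63] M [-1.64  0.61  0.01] op 0.148
 tilt 32.3 pitch 30.8 side -8.6 lip tray [ 36.  22. 103.] O [ 0.663 -0.261  0.077] foot min z [ 50.  42. 117. 109.] yaw 25
```

Call:
arm_command:
  plan:
    - [0.0, 0, 0, 0, -0.02]
    - [0.0, 0, 0, 0, -0.02]
    - [0.0, 0, 0, 0, 0]
    - [0.0, 0, 0, 0, 0]
    - [0.0, 0, 0, 0, 0]

```text
clock: 31.42
tool_pos: [0.6006, -0.251, 0.1728]
eef_rot: [0.554, 0.659, -0.023, 0.508]
contact_force: [0.5, 1.0, -3.6]
opening: 0.15
```

```bash
python3 - <<'E'
from pour import *
s,M=st(); T=s['tool_pos']; report(T,M)
E
```

```text
t 31.43 tcp [ 0.6006 -0.251   0.1728] X [ 0.131  0.707 -0.695] Y [0.753 0.385 0.533] Z [ 0.645 -0.593 -0.482] q [ 0.952  1.096 -0.673  1.226 -0.171  1.232  1.244] F [ 0.47  0.96 -3.63] M [-1.44  0.57  0.02] op 0.15
 tilt 33.9 pitch 32.2 side -9.4 lip tray [ 39.  22. 103.] O [ 0.666 -0.259  0.079] foot min z [ 51.  43. 121. 112.] yaw 27
```

The weight dropped, so the third is out. Tilting back at once.

Call:
arm_command:
  plan:
    - [0.0, 0, 0, 0, 0.04]
    - [0.0, 0, 0, 0, 0.07]
    - [0.0, 0, 0, 0, 0.09]
    - [0.0, 0, 0, 0, 0.09]
    - [0.0, 0, 0, 0, 0.09]

```text
clock: 32.05
tool_pos: [0.6007, -0.251, 0.1727]
eef_rot: [0.641, 0.642, -0.148, 0.393]
contact_force: [-0.1, -0.7, -4.7]
opening: 0.151
```

```bash
python3 - <<'E'
from pour import *
s,M=st(); T=s['tool_pos']; report(T,M)
save('top','top9',(320,180,500,330),4,1.5)
E
```

```text
t 32.05 tcp [ 0.6007 -0.251   0.1727] X [ 0.131  0.707 -0.695] Y [0.94  0.135 0.314] Z [ 0.315 -0.694 -0.647] q [ 0.911  1.074 -0.566  1.23  -0.265  1.241  0.932] F [-0.12 -0.72 -4.69] M [-1.42  0.48  0.02] op 0.151
 tilt 18.5 pitch 18.2 side -2.8 lip tray [ 12.  29. 110.] O [ 0.635 -0.268  0.065] foot min z [47. 45. 88. 85.] yaw 8
```

View pics/top9.png

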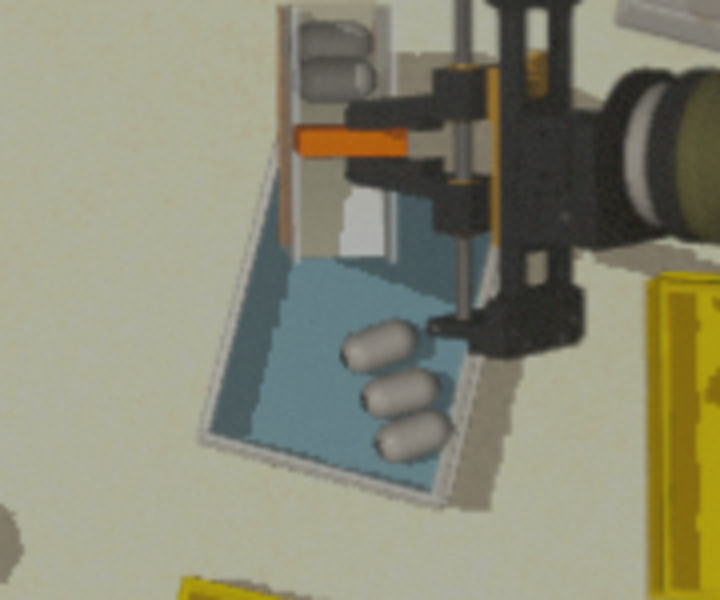

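Three spacers are in the tray ((380,348), (400,392), (413,436)) and two are in the cup. Now finishing the turn upright and lifting.

Call:
arm_command:
  plan:
    - [0.0, -0.003, 0, -0.003, 0.09]
    - [0.0, -0.007, 0, -0.007, 0.09]
    - [0.0, -0.009, 0, -0.009, 0.09]
    - [0.0, -0.009, 0, -0.009, 0.08]
    - [0.0, -0.009, 0, -0.009, 0.06]
    - [0.0, -0.006, 0, -0.006, 0.042]
    - [0.0, 0, 0, 0, 0]

```text
clock: 32.98
tool_pos: [0.5918, -0.2512, 0.2333]
eef_rot: [0.712, 0.593, -0.286, 0.242]
contact_force: [-0.2, -0.2, -5.3]
opening: 0.152
```

```bash
python3 - <<'E'
from pour import *
s,M=st(); T=s['tool_pos']; report(T,M)
# pad refine
p=cv2.imread('pics/top6.png')
O,C=cup(T,M); tgt=np.array([.532,.267,.12]); print('target T',T+tgt-O)
w2t(tgt-O,1)
E
python3 sp.py '[[0.55,0.28,0.235],[0.545,0.283,0.125]]'
```

```text
t 32.98 tcp [ 0.5918 -0.2512  0.2333] X [ 0.132  0.706 -0.695] Y [ 0.984 -0.179  0.005] Z [-0.121 -0.685 -0.719] q [ 0.873  0.973 -0.448  1.227 -0.382  1.331  0.527] F [-0.15 -0.16 -5.27] M [-1.43  0.5   0.05] op 0.152
 tilt 0.5 pitch 0.3 side 0.1 lip tray [-22.  44. 187.] O [ 0.586 -0.266  0.12 ] foot min z [120. 120. 120. 120.] yaw -10
target T [0.53828475 0.28156546 0.23333221]
t 32.98 tcp [ 0.5918 -0.2512  0.2333] X [ 0.132  0.706 -0.695] Y [ 0.984 -0.179  0.005] Z [-0.121 -0.685 -0.719] q [ 0.873  0.973 -0.448  1.227 -0.382  1.331  0.527] F [-0.15 -0.16 -5.27] M [-1.43  0.5   0.05] op 0.152
per row [ 0.3693 -0.1478 -0.3584]
10 [0.55  0.28  0.235] X [ 0.18  0.7  -0.69] Y [ 0.98 -0.21  0.04] q [0.32, 0.77, -0.78, 2.0, -0.88, 0.29, 0.44]
3 [0.548 0.282 0.127] X [ 0.16  0.7  -0.69] Y [ 0.98 -0.2   0.03] q [0.35, 1.05, -0.88, 2.02, -1.0, 0.04, 0.74]
```

Call:
arm_command:
  plan:
    - [0.0, 0.006, -0.0023, -0.0058, 0]
    - [0.0, 0.012, -0.0046, -0.0116, 0]
    - [0.0, 0.018, -0.007, -0.0175, 0]
    - [0.0, 0.024, -0.0092, -0.0233, 0]
    - [0.0, 0.024, -0.0092, -0.0233, 0]
    - [0.0, 0.024, -0.0092, -0.0233, 0]
    - [0.0, 0.024, -0.0092, -0.0233, 0]
    - [0.0, 0.024, -0.0092, -0.0233, 0]
    - [0.0, 0.02, -0.008, -0.0194, 0]
    - [0.0, 0.014, -0.005, -0.013, 0]
    - [0.0, 0.006, -0.0023, -0.0058, 0]

```text
clock: 34.35
tool_pos: [0.5649, 0.0326, 0.2324]
eef_rot: [0.711, 0.595, -0.287, 0.241]
contact_force: [0.9, -0.6, -5.1]
opening: 0.151
```

```bash
python3 - <<'E'
from pour import *
s,M=st(); T=s['tool_pos']; report(T,M)
O,C=cup(T,M); tgt=np.array([.54,.252,.06]); print('target T',T+tgt-O)
w2t(tgt-O,10)
E
python3 sp.py '[[0.55,0.265,0.23],[0.55,0.265,0.125]]'; python3 sp.py '[[0.65,0.1,0.23],[0.55,0.265,0.23],[0.55,0.265,0.125]]';python3 sp.py '[[0.6,0.3,0.23],[0.55,0.265,0.18],[0.55,0.265,0.125]]'
```

```text
t 34.35 tcp [0.5649 0.0326 0.2324] X [ 0.128  0.708 -0.694] Y [ 0.984 -0.177  0.002] Z [-0.121 -0.684 -0.72 ] q [ 0.66   0.791 -0.604  1.824 -0.595  0.74   0.495] F [ 0.88 -0.62 -5.12] M [-1.46  0.41 -0.03] op 0.151
 tilt 0.5 pitch 0.1 side 0.1 lip tray [-93. 320. 186.] O [0.558 0.018 0.119] foot min z [119. 119. 119. 119.] yaw -10
target T [0.54661393 0.26635408 0.17334045]
t 34.35 tcp [0.5649 0.0326 0.2324] X [ 0.128  0.708 -0.694] Y [ 0.984 -0.177  0.002] Z [-0.121 -0.684 -0.72 ] q [ 0.66   0.791 -0.604  1.824 -0.595  0.74   0.495] F [ 0.88 -0.62 -5.12] M [-1.46  0.41 -0.03] op 0.151
per row [ 0.0204 -0.0059 -0.0115]
5 [0.55  0.265 0.23 ] X [ 0.17  0.7  -0.69] Y [ 0.98 -0.21  0.03] q [0.35, 0.78, -0.78, 2.0, -0.84, 0.3, 0.43]
2 [0.55  0.265 0.125] X [ 0.17  0.7  -0.69] Y [ 0.98 -0.21  0.03] q [0.39, 1.06, -0.89, 2.03, -0.85, 0.04, 0.62]
2 [0.65 0.1  0.23] X [ 0.17  0.7  -0.69] Y [ 0.98 -0.21  0.03] q [0.48, 0.84, -0.58, 1.67, -0.59, 0.73, 0.36]
4 [0.55  0.265 0.23 ] X [ 0.17  0.7  -0.69] Y [ 0.98 -0.21  0.03] q [0.35, 0.78, -0.79, 2.0, -0.83, 0.3, 0.41]
2 [0.55  0.265 0.125] X [ 0.17  0.7  -0.69] Y [ 0.98 -0.21  0.03] q [0.39, 1.06, -0.89, 2.03, -0.84, 0.04, 0.6]
5 [0.6  0.3  0.23] X [ 0.17  0.7  -0.69] Y [ 0.98 -0.21  0.03] q [0.22, 0.8, -0.69, 1.85, -0.78, 0.37, 0.31]
2 [0.55  0.265 0.18 ] X [ 0.17  0.7  -0.69] Y [ 0.98 -0.21  0.03] q [0.37, 0.91, -0.84, 2.02, -0.83, 0.17, 0.5]
1 [0.55  0.265 0.125] X [ 0.17  0.7  -0.69] Y [ 0.98 -0.21  0.03] q [0.39, 1.06, -0.89, 2.03, -0.84, 0.04, 0.6]
```

Call:
arm_command:
  plan:
    - [0.0, 0.0074, -0.0018, -0.0042, 0]
    - [0.0, 0.0148, -0.0036, -0.0084, 0]
    - [0.0, 0.022, -0.0054, -0.0125, 0]
    - [0.0, 0.024, -0.0058, -0.0136, 0]
    - [0.0, 0.024, -0.0058, -0.0136, 0]
    - [0.0, 0.024, -0.0058, -0.0136, 0]
    - [0.0, 0.024, -0.0058, -0.0136, 0]
    - [0.0, 0.022, -0.0054, -0.0125, 0]
    - [0.0, 0.0185, -0.0045, -0.0105, 0]
    - [0.0, 0.0148, -0.0036, -0.0084, 0]
    - [0.0, 0.0074, -0.0018, -0.0042, 0]
    - [0.0, 0, 0, 0, 0]

```text
clock: 35.85
tool_pos: [0.5581, 0.2614, 0.1734]
eef_rot: [0.712, 0.593, -0.287, 0.241]
contact_force: [0.1, 0.9, -4.8]
opening: 0.151
```

```bash
python3 - <<'E'
from pour import *
s,M=st(); T=s['tool_pos']; report(T,M)
O,C=cup(T,M); tgt=np.array([.55,.25,.012])
w2t(tgt-O,6)
save('side','side10',(140,120,380,300),3,1.5)
save('top','top10',(80,120,320,300),3,1.5)
E
```

```text
t 35.85 tcp [0.5581 0.2614 0.1734] X [ 0.13   0.707 -0.695] Y [ 0.984 -0.18   0.002] Z [-0.124 -0.684 -0.719] q [ 0.357  0.915 -0.819  2.    -0.825  0.187  0.49 ] F [ 0.09  0.91 -4.76] M [-1.32  0.35  0.04] op 0.151
 tilt 0.5 pitch 0.1 side 0.1 lip tray [-135.  545.  127.] O [0.551 0.247 0.06 ] foot min z [60. 60. 60. 60.] yaw -10
t 35.85 tcp [0.5581 0.2614 0.1734] X [ 0.13   0.707 -0.695] Y [ 0.984 -0.18   0.002] Z [-0.124 -0.684 -0.719] q [ 0.357  0.915 -0.819  2.    -0.825  0.187  0.49 ] F [ 0.09  0.91 -4.76] M [-1.32  0.35  0.04] op 0.151
per row [ 0.0059 -0.0004  0.0054]
```

View pics/side10.png

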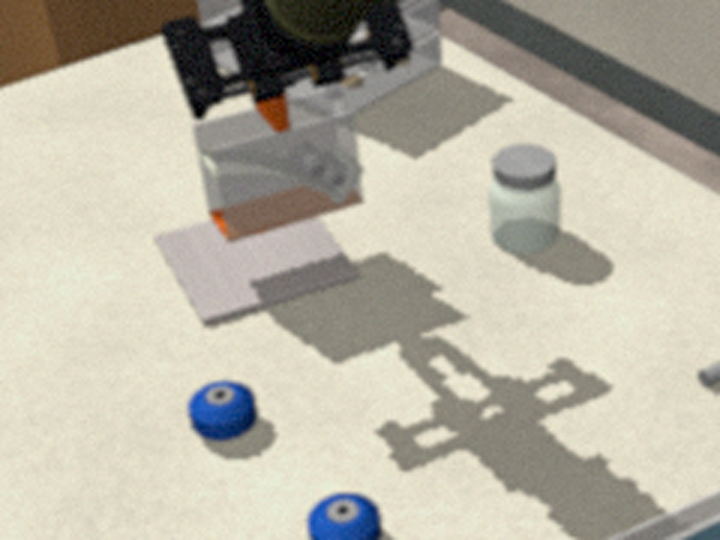

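View pics/top10.png

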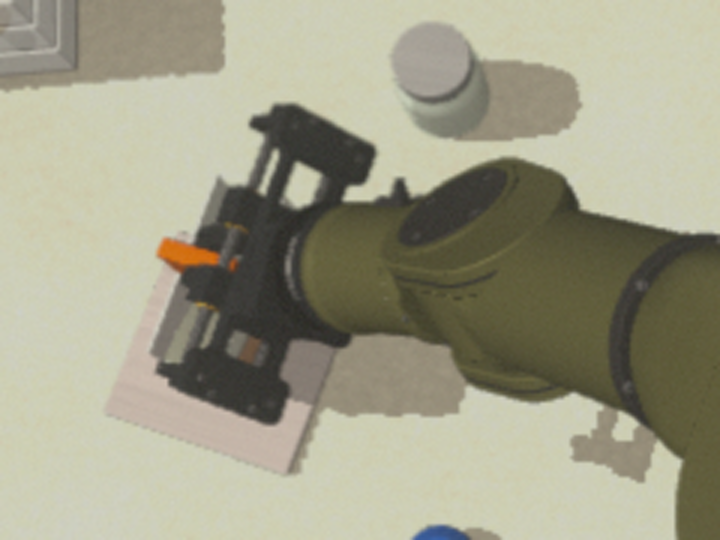

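Call:
arm_command:
  plan:
    - [0.0, 0.004, -0.001, 0.003, 0]
    - [0.0, 0.007, -0.001, 0.006, 0]
    - [0.0, 0.007, -0.001, 0.006, 0]
    - [0.0, 0.006, -0.001, 0.006, 0]
    - [0.0, 0.005, -0.001, 0.005, 0]
    - [0.0, 0.003, 0, 0.003, 0]
    - [0.0, 0, 0, 0, 0]

```text
clock: 36.83
tool_pos: [0.5539, 0.2651, 0.1303]
eef_rot: [0.712, 0.593, -0.287, 0.241]
contact_force: [-0.7, -0.2, -4.7]
opening: 0.152
```

```bash
python3 - <<'E'
from pour import *
s,M=st(); T=s['tool_pos']; report(T,M)
O,C=cup(T,M); w2t([0,0,.008-O[2]],4)
E
```

```text
t 36.83 tcp [0.5539 0.2651 0.1303] X [ 0.13   0.707 -0.695] Y [ 0.984 -0.18   0.002] Z [-0.123 -0.684 -0.719] q [ 0.374  1.023 -0.874  2.023 -0.827  0.072  0.555] F [-0.73 -0.16 -4.73] M [-1.34  0.37  0.01] op 0.152
 tilt 0.5 pitch 0.1 side 0.1 lip tray [-140.  548.   84.] O [0.547 0.251 0.017] foot min z [17. 17. 17. 17.] yaw -10
t 36.83 tcp [0.5539 0.2651 0.1303] X [ 0.13   0.707 -0.695] Y [ 0.984 -0.18   0.002] Z [-0.123 -0.684 -0.719] q [ 0.374  1.023 -0.874  2.023 -0.827  0.072  0.555] F [-0.73 -0.16 -4.73] M [-1.34  0.37  0.01] op 0.152
per row [ 0.0016 -0.      0.0016]
```

Call:
arm_command:
  plan:
    - [0.0, 0.0016, 0, 0.0015, 0]
    - [0.0, 0.0016, 0, 0.0015, 0]
    - [0.0, 0.0014, 0, 0.0014, 0]
    - [0.0, 0.001, 0, 0.001, 0]
    - [0.0, 0, 0, 0, 0]

```text
clock: 37.45
tool_pos: [0.5538, 0.2654, 0.1227]
eef_rot: [0.712, 0.594, -0.287, 0.241]
contact_force: [1.2, -0.1, -3.9]
opening: 0.155
```

```bash
python3 - <<'E'
from pour import *
s,M=st(); T=s['tool_pos']; report(T,M)
E
```

```text
t 37.45 tcp [0.5538 0.2654 0.1227] X [ 0.13   0.707 -0.695] Y [ 0.984 -0.179  0.002] Z [-0.123 -0.684 -0.719] q [ 0.376  1.041 -0.879  2.024 -0.843  0.057  0.582] F [ 1.16 -0.14 -3.91] M [-1.29  0.43 -0.  ] op 0.155
 tilt 0.5 pitch 0.1 side 0.1 lip tray [-140.  548.   76.] O [0.547 0.251 0.009] foot min z [ 9.  9.  9. 10.] yaw -10
```

Call:
arm_command:
  plan:
    - [0.0, 0.0008, 0, 0.0007, 0]
    - [0.0, 0.0008, 0, 0.0007, 0]
    - [0.0, 0, 0, 0, 0]

```text
clock: 37.83
tool_pos: [0.5542, 0.2657, 0.1211]
eef_rot: [0.712, 0.593, -0.287, 0.241]
contact_force: [0.7, -0.4, -2.3]
opening: 0.148
```

```bash
python3 - <<'E'
from pour import *
s,M=st(); T=s['tool_pos']; report(T,M)
E
```

```text
t 37.83 tcp [0.5542 0.2657 0.1211] X [ 0.131  0.707 -0.695] Y [ 0.984 -0.179  0.003] Z [-0.123 -0.684 -0.719] q [ 0.376  1.045 -0.88   2.023 -0.855  0.053  0.597] F [ 0.72 -0.4  -2.28] M [-1.19  0.39 -0.04] op 0.148
 tilt 0.5 pitch 0.1 side 0.1 lip tray [-140.  549.   75.] O [0.548 0.251 0.008] foot min z [8. 8. 8. 8.] yaw -10
```

The foot is touching the pad: Fz went from −4.8 to −2.3 N. I'll go down slightly more, then open.

Call:
arm_command:
  plan:
    - [0.0, 0.0007, 0, 0.0007, 0]
    - [0.0, 0, 0, 0, 0]
    - [0.02, 0, 0, 0, 0]
    - [0.03, 0, 0, 0, 0]
    - [0.05, 0, 0, 0, 0]
    - [0.07, 0, 0, 0, 0]
    - [0.088, 0, 0, 0, 0]
    - [0.088, 0, 0, 0, 0]
    - [0.088, 0, 0, 0, 0]
    - [0.088, 0, 0, 0, 0]
    - [0.088, 0, 0, 0, 0]

```text
clock: 39.2
tool_pos: [0.554, 0.2655, 0.1198]
eef_rot: [0.712, 0.594, -0.287, 0.241]
contact_force: [-0.2, 0.4, 0.0]
opening: 1.002
```

```bash
python3 - <<'E'
from pour import *
s,M=st(); T=s['tool_pos']; report(T,M)
save('side','side11',(140,120,380,300),3,1.5)
E
```

```text
t 39.2 tcp [0.554  0.2655 0.1198] X [ 0.131  0.707 -0.695] Y [ 0.984 -0.179  0.003] Z [-0.123 -0.684 -0.719] q [ 0.376  1.047 -0.88   2.024 -0.862  0.051  0.607] F [-0.19  0.37  0.01] M [-0.72  0.21 -0.05] op 1.002
 tilt 0.5 pitch 0.1 side 0.1 lip tray [-140.  549.   73.] O [0.547 0.251 0.006] foot min z [6. 6. 7. 7.] yaw -10
```

View pics/side11.png

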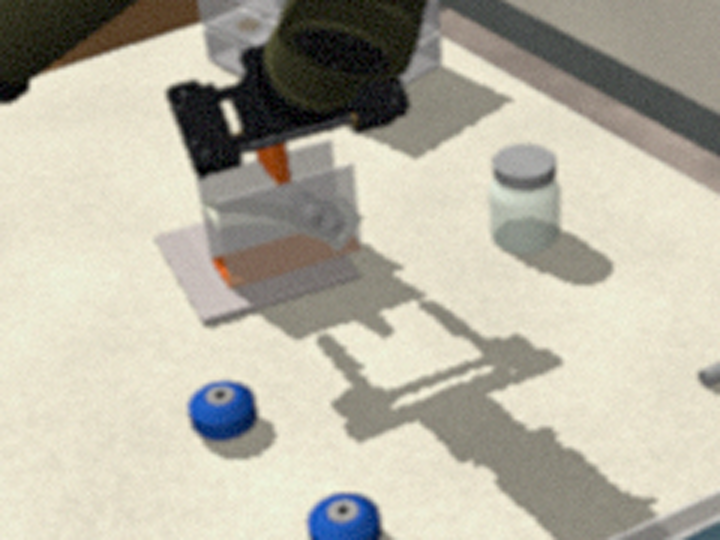

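Call:
arm_command:
  plan:
    - [0.088, -0.015, 0, 0, 0]
    - [0.088, -0.025, 0, 0, 0]
    - [0.088, -0.025, 0, 0, 0]
    - [0.088, -0.03, 0, 0, 0]
    - [0.088, -0.03, 0, 0, 0]
    - [0.088, -0.03, 0, 0, 0]
    - [0.088, -0.02, 0, -0.02, 0]
    - [0.088, -0.03, 0, -0.03, 0]
    - [0.088, -0.03, 0, -0.03, 0]
    - [0.088, -0.03, 0, -0.03, 0]
    - [0.088, 0, 0, 0, 0]

```text
clock: 40.62
tool_pos: [0.5336, 0.1536, 0.3867]
eef_rot: [0.713, 0.592, -0.285, 0.244]
contact_force: [0.2, -0.8, -0.2]
opening: 0.999
```

```bash
python3 - <<'E'
from pour import *
st()
p,d=r.snapshot('top'); cv2.imwrite('pics/top12.png',np.clip(p[:,:,::-1]*1.4,0,255).astype(np.uint8))
save('side','side12',(140,120,380,300),3,1.5)
np.save('top12.npy',d)
E
```

```text
t 40.62 tcp [0.5336 0.1536 0.3867] X [ 0.135  0.706 -0.695] Y [ 0.984 -0.179  0.01 ] Z [-0.118 -0.685 -0.718] q [ 0.502  0.482 -0.617  1.845 -0.716  0.83   0.269] F [ 0.16 -0.8  -0.18] M [-0.72  0.21  0.01] op 0.999
```

View pics/top12.png

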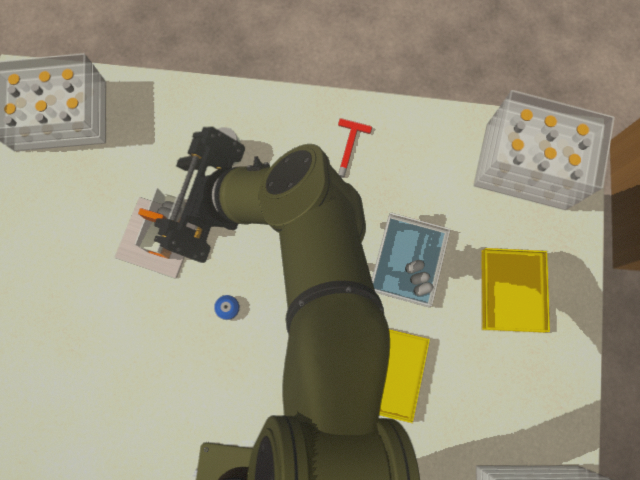

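View pics/side12.png

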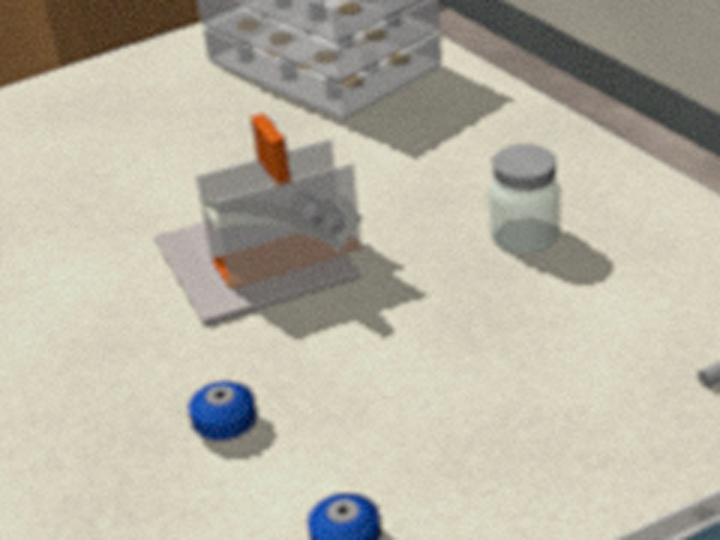

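```bash
python3 - <<'E'
from pour import *
W=plane('side',[[216.7,215.3],[259.3,202.3],[212.3,206.5]],.008); print(W.round(3), np.linalg.norm(W[0]-W[1]))
# pad corners from side view crop
c=np.array([[157,238],[207,323],[357,275]])/3+[140,120]
Q=plane('side',c,.008); print('pad',Q.round(3),'centre',((Q[0]+Q[2])/2).round(3))
d=(W[1]-W[0]);d/=np.linalg.norm(d); n=np.array([-d[1],d[0],0])
O=W[0]+.06*d+.026*n; print('cup origin',O.round(3)); print(np.linalg.norm((O-(Q[0]+Q[2])/2)[:2]), np.linalg.norm(O[:2]-[.532,.267]))
E
```

```text
[[0.487 0.238 0.008]
 [0.611 0.214 0.008]
 [0.499 0.282 0.008]] 0.1262375841438862
pad [[0.474 0.35  0.008]
 [0.444 0.204 0.008]
 [0.585 0.177 0.008]] centre [0.529 0.263 0.008]
cup origin [0.551 0.252 0.008]
0.024687240735247026 0.024250413810157426
```

Independent check from the side view: the cup origin is about 24 mm from the pad centre (limit 40 mm). The cup stands upright with two spacers, the tray holds three, and the gripper is clear.

```bash
python3 -c "
from plant import r
print(r.finish_job())"
```

```text
the job is handed in; nothing more can be done
None
```

The job is handed in. Three spacers are in the blue-floored tray, and the cup stands released and upright on the riser pad with the other two still in it. No verdict was reported; I handed in at about 40.7 s of the 72 s.

- **How I poured:** The moves have no pitch axis. I first leaned the tool about 46° by pushing it against its reach limit in free air, where the lean stays. I then gripped the cup by its orange slab along the cup's x, so turning about the tool's x tilted the cup. The spacers dropped one at a time, at about 19.6°, 26.5° and 32° of mouth-down pitch, each judged from the wrist load. The top view then confirmed each count.
- **Last checks:**
  - The final top view showed three spacers in the tray.
  - The final side view showed two spacers in the cup and the cup upright.
  - The cup's origin measured about 24 mm from the pad's centre (limit 40 mm), agreeing from both views. It is off-centre on purpose, because a wrist joint was close to its limit over the pad.
  - The measured force on the tool after release was about 0 N, and the gripper ended well clear of everything.
- **Bystanders:** The wheels, jar and skate tool looked unmoved. Parts of them were behind the arm in the last top view, so I judged them partly from the side view and did not re-measure them.

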